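# Refit the sprung idler roller of a bead tumbler

### The job

Put the spare black roller from its wooden rest back into the small bead tumbler, beside the roller that is already there: the sprung pin goes against the tall housing plate and has to be pushed in so that the short fixed pin can pass down inside the low bracket. Let the roller spring back so that both pins are fully home in the two recesses and down on their floors, then let go of it. Do it gently, never ramming the roller or the pins against the tumbler, and leave the other things on the bench where they are.

Things in the scene. Friction and masses are not known exactly. Their poses are not given: they have to be found in the camera images.
- roller: Loose black rubber roller, about 240 g, 30 mm in diameter, 120 mm long, with an 8 mm steel pin on its axis at each end; 146 mm long over the pins. Origin at its middle, on the axis; y axis along it towards the sprung pin (it may be turned about y by any angle). Best gripped across the diameter at mid-length.
- sprung_tip (a point): Outer end of the sprung pin (+y end). Free, the pin stands out 21 mm (tip 81 mm from the roller's origin); it pushes in by 14 mm to a hard stop. Spring: 2 N at first plus 0.9 N per mm pushed in (11.9 N at 11 mm, 14.6 N at 14 mm). This point moves with the pin.
- fixed_tip (a point): Outer end of the short fixed pin, which stands out 5 mm at the -y end; 65 mm from the roller's origin.
- tumbler: Fixed bead tumbler, dark base 170 (x) by 265 (y) by 12 mm, grey housing at +y. Origin on the bench; y along the rollers to the housing, z up. On the base a cradle with two oiled end plates (friction 0.25), inner faces 135 mm apart, and the driven roller (30 mm thick, axis x=-50, z=60 mm). The cradle is clamped up to 14 mm off its middle, either way along y: see or feel where the plates are.
- seat_sprung (a point): Where the sprung pin's axis would meet the tall plate's inner face with the cradle in its middle (x=35, y=67.5, z=60 mm on the tumbler; truly up to 14 mm off along y). Axes as tumbler. Plate 120 mm high, 14 thick, flat but for an upright blind slot 12 mm wide (x), 16 high (z 56 to 72 mm), 5 deep; the pin rests on its floor, still pushed in 1 mm.
- seat_fixed (a point): The same for the fixed pin and the low bracket's inner face (x=35, y=-67.5, z=60 mm on the tumbler, again up to 14 mm off along y). Bracket 80 mm high, 50 wide, 14 thick, same slot but 6 mm deep. The fixed pin passes down inside it only with the sprung pin pushed in over 11 mm against the tall plate. Home, the roller's end lies against this face.
- rest: Fixed wooden rest, base 60 (x) by 120 (y) by 6 mm, two notched saddles 12 mm thick, 30 mm high, 72 mm free between them. The roller lies in the notches along y, axis 35 mm above the bench, sprung pin to +y. Origin at the middle of its underside.
- barrel: Black tumbling barrel standing on the bench, 86 mm in diameter, 105 mm high; origin at the middle of its underside. Leave alone.
- jar: Closed jar, 56 mm in diameter, 75 mm high; origin at the middle of its underside. Leave alone.
- screwdriver: Screwdriver lying on the bench, 170 mm long; origin at its middle. Leave alone.

How it is judged:
By the outcome, as a careful person would: the job done as asked, in the order asked, and still so for the second after the job is handed in, with the robot touching nothing.
It also fails if it takes over 54 s, if anything falls off the work surface, if the arm or the gripper's body presses on something with over 40 N, if the wrist force passes 120 N, or if a joint passes its speed limit or range.

### The arm

A 6-joint arm with a two-finger parallel gripper is mounted at the origin on the work surface. World frame = base frame: x ahead of the robot, y to its left, z up, the work surface at z = 0. Lengths are in mm, angles in rad, forces in N, time in s.
With the tool pointing down it reaches from about 275 to 750 mm from the base axis. Payload 10.2 kg.
Tool frame: the origin (TCP) lies at the centre of the arm's flange, where the gripper is bolted on; the fingertips stand ctrl.tip_reach ahead of it and the grasp point (between the pads) lies 155 mm ahead of it (ctrl.tip_reach is the distance from the TCP to the fingertips, in mm); z points along the fingers, y is the direction in which the jaws open and shut (so a half turn about z gives the same grasp; the last joint's range is limited). The gripper opens to 85 mm and grips with 20 to 120 N. Pads are 22 mm wide; open, the fingers measure 114 mm over their backs; the gripper's body (76 mm by 85 mm) begins 54 mm behind the grasp point. The pads swing forward as they close: fully open they stand 13 mm farther back than shut.
Start: joints at [-0.223, 0.313, 1.498, -0, 1.331, -0.223], TCP at [525.007, -0.014, 404.694] pointing down, gripper open.
Joint ranges: [-2.94, 2.94], [-0.97, 2.17], [0.19, 2.56], [-1.23, 4.37], [0.02, 3.11], [-2.88, 2.88]. Speed limits (rad/s): [2.39, 2.39, 3.01, 3.14, 3.14, 3.14].

### API

Orientations are given as a unit quaternion [w, x, y, z].
In Python, from rig import ctrl, viewer gives the robot as it stands.
- The arm moves only by the tool drive_tool, never from a script. Its argument "rows" is a list that holds one entry, the list of rows, each a list of 6 numbers: the shift along the world's x, y, z normalised to -1 to 1, where 1 is 0.1 m, then the turn, a rotation vector about the world's x, y, z normalised to -1 to 1, where 1 is 90 degrees. A call has 1 to 10 rows; each row is the pose to reach, as a shift and turn from the pose measured when the call began; what a row does not reach only later rows make up. A row lasts 1/8 s, in which the tool goes at most 62.5 mm and 10.7 degrees, less where a joint would pass 70% of its speed; a pose out of reach is approached as far as the arm can. A call with a number of a shift or a turn outside -1 to 1 is refused whole. A call with a gripper value outside its range is refused whole. "fingers" is the opening, from -1 (shut) to 1 (fully open), set as the call begins (left out, the last holds). The fingers move at their own pace and stop on an object; "force" is the grip in N (left out, the last holds). Time passes only in rows, so rows that repeat a pose let the fingers close. It gives the time, the measured TCP pose, the force and the opening at its end, in the units of the state.
- ctrl.sense(): the state, without advancing time (a new reading comes with each control period).
- viewer.capture(name): name is "scene" or "side" or "wrist"; returns the picture (384x512x3 uint8, red, green, blue); there is no depth.
- viewer.calibration(name): a dict with "mtx" (3x3 intrinsics, pixels), "extrinsics" (4x4, takes a point from camera to world coordinates). Camera axes: x right, y up, looking along -z (the intrinsics and any distortion apply to the point x, -y, -z); pixel columns grow to the right and rows downward; lengths in mm; the calibration is good to about 2 mm. A picture is of the moment at which its call begins: read the wrist's pose just before it. calibration takes no time and is no camera call; for the wrist camera it gives the pose at the moment of the call.
- ctrl.finish_job(): hands the job in, once; it reports no verdict.
The state is a dict: "time_s": time; "joints": joint angles; "dq": joint speeds; "tau": joint torques, N m; "eef_pos": TCP position; "ee_rot": TCP orientation; "force": force on the tool from outside, world axes, zero at the start; "wrist_torque": the same for the moment, N m; "grip_width": opening from 0.0 (shut) to 1.0 (fully open).
Only numpy, scipy, OpenCV 4.12 (cv2) and the standard library are available. Lean on these libraries where they do the work, as an engineer would, in place of code of your own. Each camera call takes 0.05 s, during which the arm holds its last target.

## Working session

There is one attempt and no reset: what is moved stays moved. The work goes in short steps, Python scripts to look and compute and a tool call to move; the robot and the scene stay as the last step left them, time stands still between calls to the robot, and variables do not carry over. Pictures are saved under pics/ and viewed, and the job is handed in when it is done.

Besides the shell and the picture viewer there is one more tool, called after "Call:" as name([rows], argument=value, ...), one row to a line, values as JSON. drive_tool: Moves the arm, as the interface text tells. Scaled input: -1 to 1 covers 0.1 m each way for a shift and 90 degrees each way for a turn. Its arguments: {"type":"object","properties":{"rows":{"type":"array","items":{"type":"array","items":{"type":"array","items":{"type":"number"}}}},"fingers":{"type":"number"},"force":{"type":"number"}},"required":["rows"]}

```bash
mkdir -p pics; ls
python3 - <<'E'
from rig import ctrl, viewer
import cv2
print(ctrl.sense(), ctrl.tip_reach)
for n in ("scene","side","wrist"):
    c=viewer.calibration(n); print(n,c)
    im=viewer.capture(n); cv2.imwrite(f"pics/{n}0.png",im[:,:,::-1])
E
```

```text
pics
{'time_s': 0.0, 'joints': array([-2.23393048e-01,  3.13468492e-01,  1.49843087e+00,  3.32350487e-06,
        1.33096686e+00, -2.23393035e-01]), 'dq': array([-0.00070388, -0.00069324, -0.00060467, -0.0022149 ,  0.00102181,
       -0.00100482]), 'tau': array([-5.78409599e-04, -4.12261176e+01, -2.59742296e+01, -3.58453699e-04,
        4.11797926e-03, -1.23038126e-05]), 'eef_pos': array([ 5.24969566e+02, -1.33088368e-03,  4.04127803e+02]), 'ee_rot': array([-5.39699179e-04,  7.07106923e-01,  7.07106353e-01, -3.37966268e-04]), 'force': array([-0.8060032 , -0.40564786,  0.14433458]), 'wrist_torque': array([ 0.00552806, -0.01539746, -0.01095791]), 'grip_width': 0.9977072243536109} 173.4
scene {'mtx': array([[467.32273081,   0.        , 258.30138538],
       [  0.        , 467.32273081, 188.62986777],
       [  0.        ,   0.        ,   1.        ]]), 'extrinsics': array([[ 5.49449474e-01, -6.00277068e-01,  5.81182172e-01,
         1.18610190e+03],
       [ 8.35350580e-01,  4.08955129e-01, -3.67348761e-01,
        -4.78105493e+02],
       [-1.71663933e-02,  6.87330448e-01,  7.26141977e
[... 466 characters left out ...]
2],
       [-1.90169862e-02,  6.87926107e-01,  7.25531547e-01,
         6.11140513e+02],
       [ 0.00000000e+00,  0.00000000e+00,  0.00000000e+00,
         1.00000000e+00]])}
wrist {'mtx': array([[286.29644317,   0.        , 252.78530944],
       [  0.        , 286.29644317, 191.555181  ],
       [  0.        ,   0.        ,   1.        ]]), 'extrinsics': array([[ 9.99996449e-01,  1.50074690e-03,  2.20234220e-03,
         5.27113821e+02],
       [-2.11689635e-03,  9.49321040e-01,  3.14300941e-01,
         8.10468928e+01],
       [-1.61904363e-03, -3.14304487e-01,  9.49320846e-01,
         3.73201851e+02],
       [ 0.00000000e+00,  0.00000000e+00,  0.00000000e+00,
         1.00000000e+00]])}
```

View pics/scene0.png

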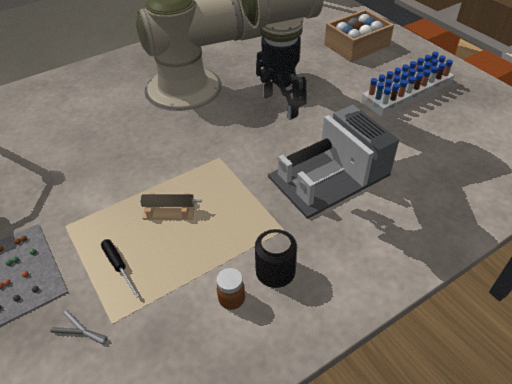

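View pics/side0.png

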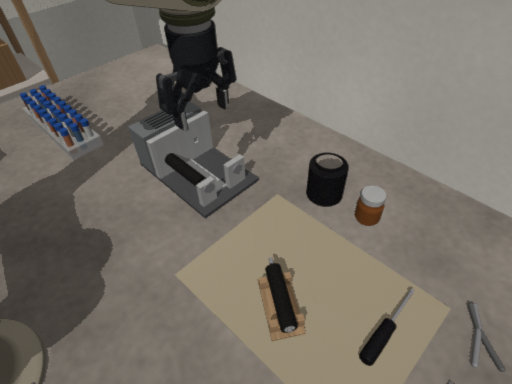

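View pics/wrist0.png

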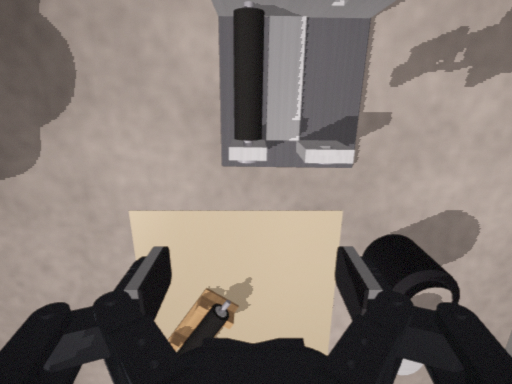

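Three views: roller on rest near scene (168,202) / side (281,297); tumbler with the empty place near scene (325,180), nearly world-aligned in the wrist view. I'll zoom in to take points.

```bash
cat > h.py <<'E'
import numpy as np, cv2, json
from rig import ctrl, viewer
def ray(cal,u,v):
    K=cal["mtx"];E=cal["extrinsics"]
    d=np.array([(u-K[0,2])/K[0,0],-(v-K[1,2])/K[1,1],-1.0])
    return E[:3,3],E[:3,:3]@d
def onz(cal,u,v,z):
    o,d=ray(cal,u,v);return o+d*(z-o[2])/d[2]
def proj(cal,p):
    K=cal["mtx"];E=cal["extrinsics"]
    q=E[:3,:3].T@(np.asarray(p,float)-E[:3,3]);return np.array([K[0,0]*q[0]/-q[2]+K[0,2],K[1,1]*-q[1]/-q[2]+K[1,2]])
def tri(obs):
    A=np.zeros((3,3));b=np.zeros(3)
    for c,u,v in obs:
        o,d=ray(c,u,v);d=d/np.linalg.norm(d);P=np.eye(3)-np.outer(d,d);A+=P;b+=P@o
    x=np.linalg.solve(A,b);return x,[np.round(proj(c,x)-[u,v],1) for c,u,v in obs]
def crop(src,dst,x0,y0,w,h,s):
    im=cv2.imread(src)[y0:y0+h,x0:x0+w];cv2.imwrite(dst,cv2.resize(im,None,fx=s,fy=s,interpolation=cv2.INTER_CUBIC))
E
python3 - <<'E'
from h import *
crop("pics/scene0.png","pics/sc_r.png",120,170,100,75,8)
crop("pics/side0.png","pics/si_r.png",240,240,80,110,5)
crop("pics/scene0.png","pics/sc_t.png",260,100,150,112,5)
crop("pics/side0.png","pics/si_t.png",120,90,150,130,4)
E
```

```text
(no output)
```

View pics/sc_r.png

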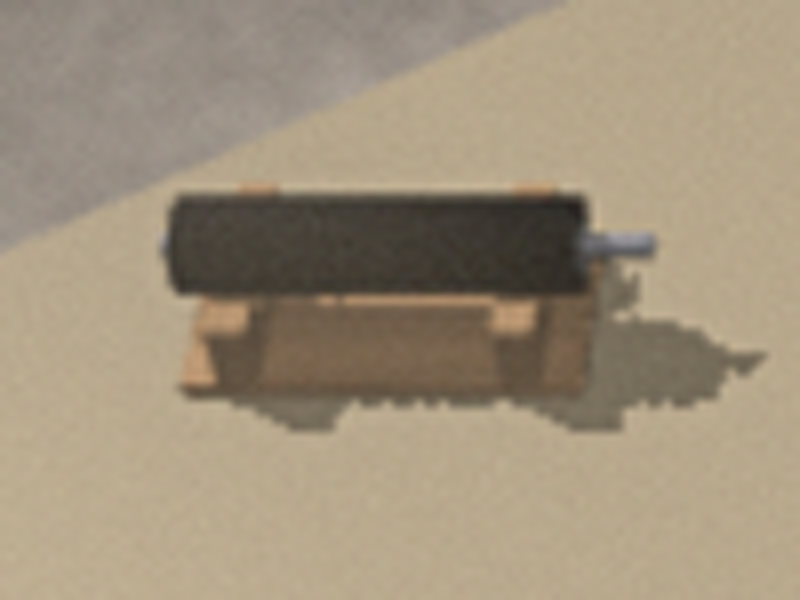

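View pics/si_r.png

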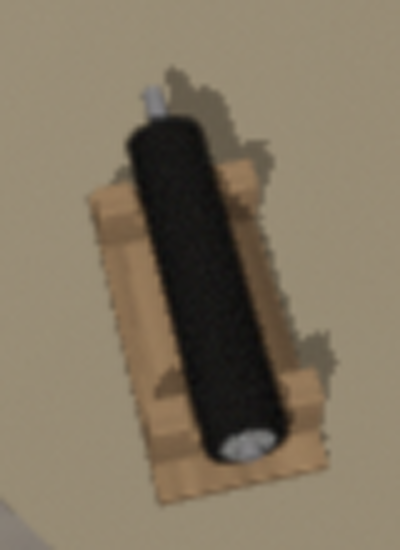

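View pics/sc_t.png

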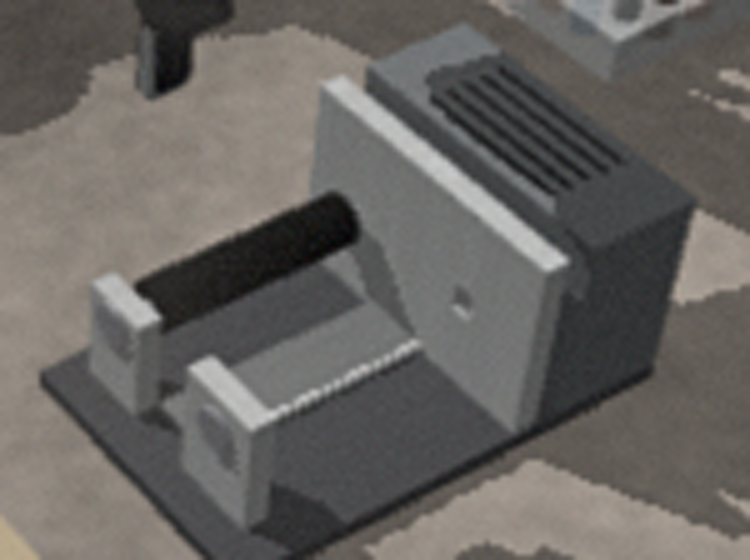

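View pics/si_t.png

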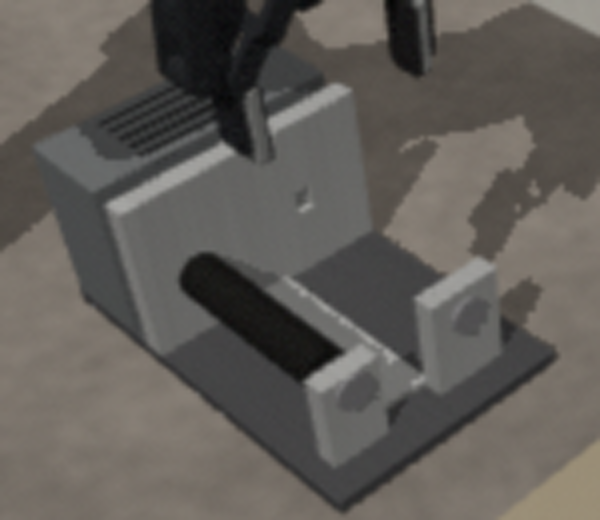

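Run:
```python
from h import *
S=viewer.calibration("scene");D=viewer.calibration("side");W=viewer.calibration("wrist")
f=lambda x,y,s,a,b:((x+.5)/s-.5+a,(y+.5)/s-.5+b)
sp=tri([(S,*f(653,244,8,120,170)),(D,*f(154,88,5,240,240))])
fx=tri([(S,*f(164,247,8,120,170)),(D,*f(248,446,5,240,240))])
print(sp,fx,np.linalg.norm(sp[0]-fx[0]))
d=sp[0]-fx[0];d/=np.linalg.norm(d);print("dir",d,"yaw",np.degrees(np.arctan2(d[1],d[0])),"mid",fx[0]+65*d,sp[0]-81*d)
# rollers via plane z=35
for n,c,a,b in (("S",S,f(653,244,8,120,170),f(164,247,8,120,170)),("D",D,f(154,88,5,240,240),f(248,446,5,240,240))):
    A=onz(c,*a,35);B=onz(c,*b,35);print(n,A,B,np.linalg.norm(A-B),np.degrees(np.arctan2(*(A-B)[1::-1])))
# bracket & plate corners
br={"-x+y":((213,356),(416,298)),"+x+y":((275,413),(488,260))}
br={}
for nm,(a,b) in {"brk -x-y":((188,370),(424,306)),"brk +x-y":((247,431),(497,269)),"plate -x inner":((325,84),(112,212)),"plate +x inner":((547,270),(354,90))}.items():
    print(nm,tri([(S,*f(*a,5,260,100)),(D,*f(*b,4,120,90))]))
crop("pics/wrist0.png","pics/w_t.png",210,0,190,175,4)
crop("pics/wrist0.png","pics/w_r.png",150,260,110,90,6)
```

```text
(array([ 491.21877479, -197.35850958,   38.80657785]), [array([ 0.3, -0.3]), array([0.4, 0.3])]) (array([ 410.18773919, -315.43352907,   38.01440426]), [array([ 0.9, -0.6]), array([1.1, 1.1])]) 143.20742471867288
dir [0.56582985 0.82450348 0.00553165] yaw 55.539461004071676 mid [ 446.96667942 -261.84080312   38.37396162] [ 445.38655697 -264.14329115   38.35851407]
S [ 488.33622812 -197.02542699   35.        ] [ 407.94846695 -317.33771543   35.        ] 144.69705904450424 56.250770364282246
D [ 493.22186989 -194.60942661   35.        ] [ 411.36378984 -312.14876442   35.        ] 143.23491613432162 55.145437118117634
brk -x-y (array([578.78063552,  16.87832285,  81.21097683]), [array([ 0.8, -1.2]), array([1.1, 1.1])])
brk +x-y (array([628.2414353 ,  11.61776049,  82.72808801]), [array([ 0.2, -0.3]), array([0.3, 0.3])])
plate -x inner (array([485.78173375, 168.15358031, 121.60494844]), [array([ 0.4, -0.8]), array([0.7, 0.8])])
plate +x inner (array([654.49824679, 160.71161116, 123.83591587]), [array([ 0.1, -0.2]), array([0.1, 0.1])])
```

View pics/w_t.png

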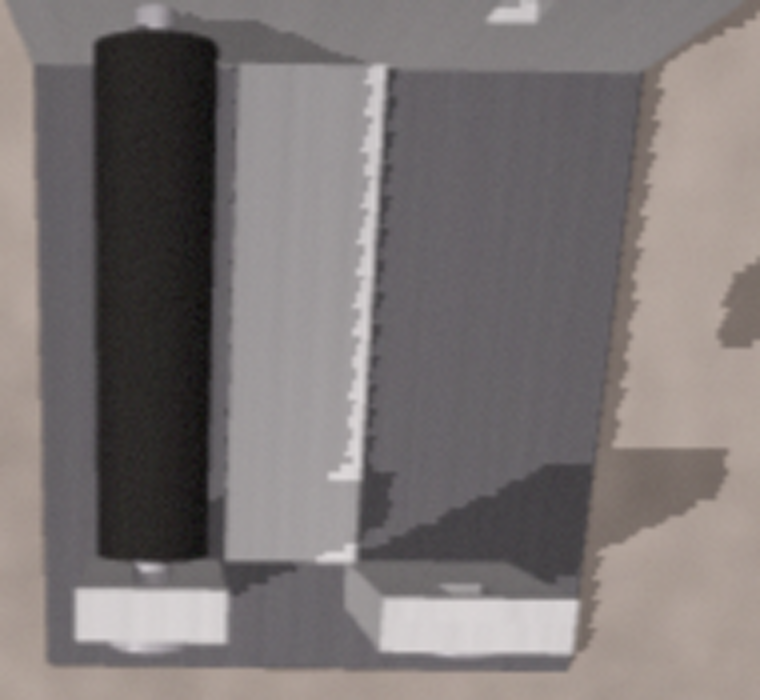

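View pics/w_r.png

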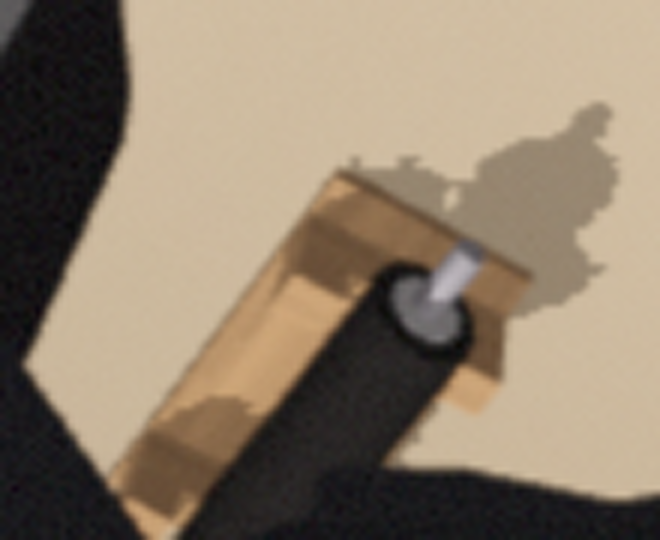

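Roller mid ≈ (446,-262), axis yaw ≈ 55.5°, length check 143–145 vs 146 mm (good); triangulated height 38 vs 35 mm (within calibration). Tumbler yaw ≈ -2.5° (plate width 169 vs 170). Moving above the roller with the jaws turned across it.

Call:
drive_tool([
  [[-0.13,-0.44,-0.1,0,0,-0.064],[-0.26,-0.87,-0.2,0,0,-0.127],[-0.26,-0.87,-0.2,0,0,-0.127]],
], fingers=1)

```text
time_s: 0.52
eef_pos: [498.4, -89.0, 383.4]
ee_rot: [-0.001, 0.775, 0.632, -0.001]
force: [-0.6, 1.8, 0.3]
grip_width: 1.003
```

Call:
drive_tool([
  [[-0.13,-0.44,-0.1,0,0,-0.064],[-0.26,-0.87,-0.2,0,0,-0.127],[-0.26,-0.87,-0.2,0,0,-0.127]],
])

```text
time_s: 0.9
eef_pos: [472.0, -177.5, 362.8]
ee_rot: [-0.002, 0.835, 0.55, -0.001]
force: [-0.4, 0.5, 0.2]
grip_width: 1.0
```

Call:
drive_tool([
  [[-0.13,-0.44,-0.1,0,0,-0.064],[-0.26,-0.87,-0.2,0,0,-0.127],[-0.26,-0.87,-0.2,0,0,-0.127],[-0.26,-0.87,-0.2,0,0,-0.127]],
])

```text
time_s: 1.4
eef_pos: [446.6, -263.4, 343.1]
ee_rot: [-0.002, 0.885, 0.465, -0.0]
force: [0.0, -0.1, -0.1]
grip_width: 0.997
```

Run:
```python
from h import *
s=ctrl.sense();print(s["time_s"],s["eef_pos"],s["ee_rot"],s["joints"],s["force"])
np.save("w1.npy",viewer.calibration("wrist")["extrinsics"])
im=viewer.capture("wrist");cv2.imwrite("pics/w1.png",im[:,:,::-1])
cv2.imwrite("pics/w1b.png",cv2.resize(im[:,:,::-1],None,fx=1.5,fy=1.5))
```

```text
1.4 [ 446.57260478 -263.36794583  343.13344698] [-1.87387127e-03  8.85230195e-01  4.65149164e-01 -4.95960455e-04] [-7.59142987e-01  3.55990247e-01  1.60608929e+00  2.89141374e-04
  1.18338067e+00 -1.56064601e-01] [ 0.02853622 -0.07823506 -0.05419788]
```

View pics/w1b.png

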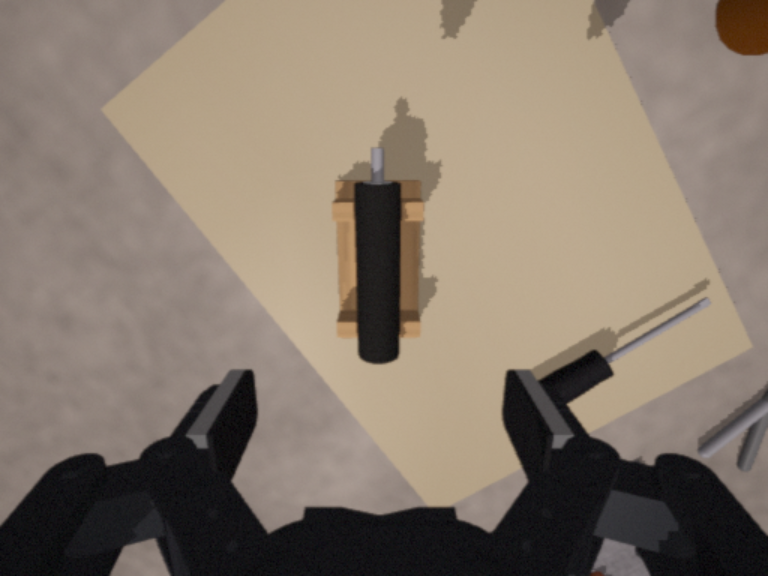

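The wrist view shows the roller centred, upright from tip (377,148) to end (378,360) in the 1.5x picture, with clear space on both sides. I'll measure it.

Run:
```python
from h import *
c=viewer.calibration("wrist")
im=cv2.imread("pics/w1.png")
g=im.max(2).astype(int); m=(g<75).astype(np.uint8); m[245:]=0
n,l,st,ce=cv2.connectedComponentsWithStats(m)
k=l[175,252];print(st[k],ce[k])
ys,xs=np.where(l==k)
pts=[]
for r in (135,150,165,180,195,210,225):
    x=xs[ys==r];pts.append((r,x.min(),x.max()))
print(pts)
P=[onz(c,(a+b+1)/2-.5,r,35) for r,a,b in pts]
P=np.array(P);d=P[0]-P[-1];print("yaw",np.degrees(np.arctan2(d[1],d[0])))
R=[np.linalg.norm(onz(c,a-.5,r,35)-onz(c,b+.5,r,35)) for r,a,b in pts];print("diam",np.round(R,1))
tip=onz(c,377/1.5-.3,148/1.5-.3,35)
u=d/np.linalg.norm(d);print("tip",tip,"mid from tip",tip-81*u)
# body top end (upper rim z~50 at +60) 
top=ys.min();bot=ys.max();print(top,bot)
for z in(35,50):print(z,"ends",onz(c,252,top,z),onz(c,252,bot,z))
w=ctrl.sense();from scipy.spatial.transform import Rotation as Ro
q=w["ee_rot"];M=Ro.from_quat(q[[1,2,3,0]]).as_matrix();print(M, "toolx yaw",np.degrees(np.arctan2(M[1,0],M[0,0])))
```

```text
[ 236  121   32  121 3446] [251.90104469 179.4521184 ]
[(135, np.int64(237), np.int64(267)), (150, np.int64(237), np.int64(266)), (165, np.int64(238), np.int64(266)), (180, np.int64(238), np.int64(266)), (195, np.int64(238), np.int64(266)), (210, np.int64(238), np.int64(266)), (225, np.int64(239), np.int64(265))]
yaw 55.29224466989994
diam [29.7 29.2 28.7 29.2 29.7 30.2 28.7]
tip [ 491.548049   -195.84593126   35.        ] mid from tip [ 445.42739417 -262.43335649   35.        ]
121 241
35 ends [ 480.72184609 -213.03996258   35.        ] [ 408.72633382 -316.98462266   35.        ]
50 ends [ 481.46862383 -212.13305244   50.        ] [ 413.36803865 -310.45434991   50.        ]
[[ 5.66910572e-01  8.23775498e-01 -2.51638705e-03]
 [ 8.23779004e-01 -5.66904933e-01  2.63607525e-03]
 [ 7.44981967e-04 -3.56736575e-03 -9.99993359e-01]] toolx yaw 55.46491873235181
```

Call:
drive_tool([
  [[0,0.005,-0.4,0,0,0],[-0.003,0.01,-0.8,0,0,0],[-0.003,0.012,-0.8,0,0,0]],
])

```text
time_s: 1.82
eef_pos: [446.5, -260.5, 261.7]
ee_rot: [-0.004, 0.885, 0.466, -0.001]
force: [-0.3, -0.2, 0.2]
grip_width: 1.001
```

Call:
drive_tool([
  [[0,0,-0.3,0,0,0],[0,0,-0.5,0,0,0],[0,0,-0.65,0,0,0],[0,0,-0.72,0,0,0],[0,0,-0.72,0,0,0]],
])

```text
time_s: 2.45
eef_pos: [446.7, -260.5, 190.2]
ee_rot: [-0.004, 0.885, 0.466, -0.001]
force: [-0.3, -0.2, -0.1]
grip_width: 0.997
```

Call:
drive_tool([
  [[-0.005,-0.016,0,0,0,0],[-0.005,-0.016,0,0,0,0],[-0.005,-0.016,0,0,0,0]],
])

```text
time_s: 2.82
eef_pos: [446.2, -262.2, 190.4]
ee_rot: [-0.004, 0.885, 0.466, -0.001]
force: [0.4, -0.4, 0.4]
grip_width: 0.997
```

Call:
drive_tool([
  [[0,0,0,0,0,0],[0,0,0,0,0,0],[0,0,0,0,0,0],[0,0,0,0,0,0],[0,0,0,0,0,0],[0,0,0,0,0,0]],
], fingers=-1, force=60)

```text
time_s: 3.58
eef_pos: [446.3, -262.3, 190.7]
ee_rot: [-0.003, 0.885, 0.466, -0.001]
force: [0.7, 0.9, 5.1]
grip_width: 0.332
```

Call:
drive_tool([
  [[0,0,0.05,0,0,0],[0,0,0.2,0,0,0],[0,0,0.5,0,0,0],[0,0,0.8,0,0,0],[0,0,0.8,0,0,0]],
], force=80)

```text
time_s: 4.2
eef_pos: [446.5, -262.5, 272.9]
ee_rot: [-0.001, 0.885, 0.466, -0.0]
force: [0.6, -0.7, -2.5]
grip_width: 0.324
```

Run:
```python
from h import *
s=ctrl.sense();print(s["time_s"],s["eef_pos"],s["force"],s["wrist_torque"],s["grip_width"])
np.save("w2.npy",viewer.calibration("wrist")["extrinsics"])
im=viewer.capture("wrist");cv2.imwrite("pics/w2.png",im[:,:,::-1])
cv2.imwrite("pics/w2b.png",cv2.resize(im[:,:,::-1],None,fx=1.5,fy=1.5))
for n,p in (("scene",(120,130,130,110)),("side",(220,170,130,160))):
    im=viewer.capture(n);cv2.imwrite(f"pics/{n}2.png",im[:,:,::-1]); crop(f"pics/{n}2.png",f"pics/{n}2c.png",*p,4)
```

```text
4.2 [ 446.5386282  -262.45146776  272.90763986] [ 0.61478397 -0.7291125  -2.53777418] [-0.01991017 -0.00708454  0.04175007] 0.32422971525245253
```

View pics/w2b.png

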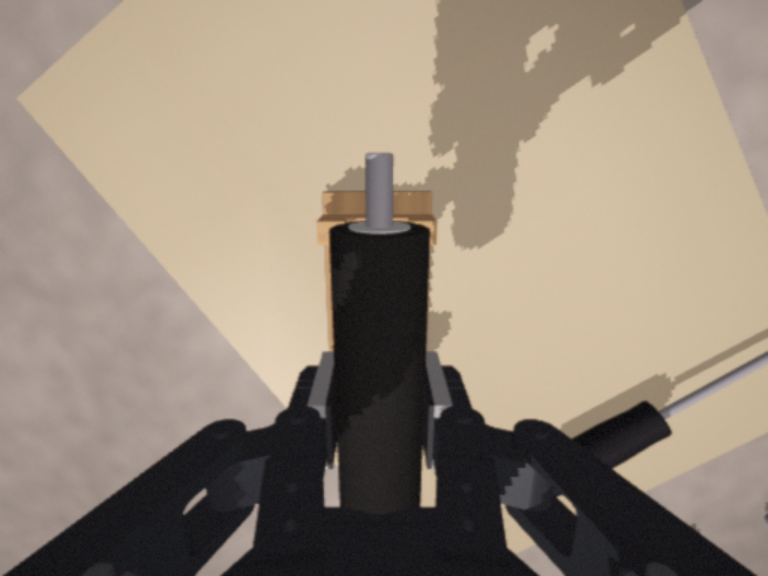

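View pics/scene2c.png

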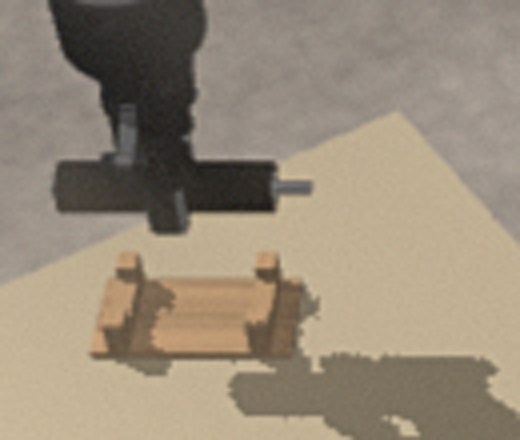

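View pics/side2c.png

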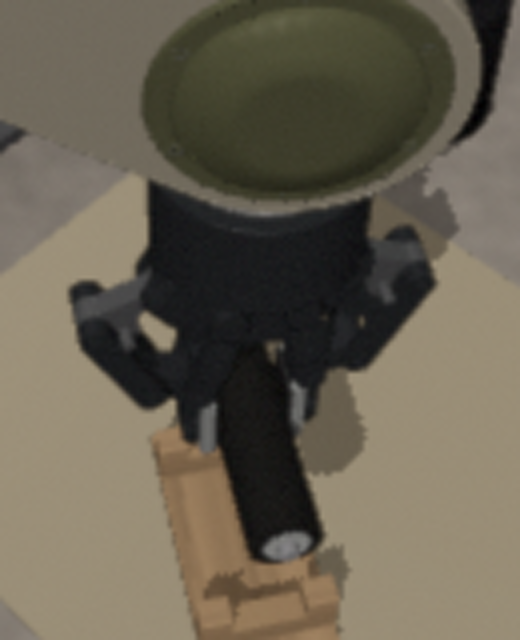

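Roller is held level at mid-length, rest undisturbed. Now the tumbler geometry from the first wrist view (bracket top z=80, plate foot z=12, slot floor).

Run:
```python
from h import *
from scipy.spatial.transform import Rotation as Ro
S=viewer.calibration("scene");D=viewer.calibration("side")
W=dict(viewer.calibration("wrist"));Wn=dict(W)
E=np.array([[ 9.99996449e-01,1.50074690e-03,2.20234220e-03,5.27113821e+02],[-2.11689635e-03,9.49321040e-01,3.14300941e-01,8.10468928e+01],[-1.61904363e-03,-3.14304487e-01,9.49320846e-01,3.73201851e+02],[0,0,0,1]])
W["extrinsics"]=E
f=lambda x,y,s,a,b:((x+.5)/s-.5+a,(y+.5)/s-.5+b)
w=lambda x,y,z:onz(W,*f(x,y,4,210,0),z)
p=lambda n,v:print(n,np.round(v,1))
for n,x,y,z in [("brk in -x",380,597,80),("brk in +x",578,599,80),("brk out -x",380,652,80),("brk out +x",575,654,80),("drv brk in -x",75,588,80),("drv in +x",228,588,80),("slotF top L",443,586,72),("slotF top R",481,586,72),("plate foot -x",36,65,12),("plate foot +x",640,72,12),("base front -x",50,662,12),("base front +x",570,668,12),("drv mid top",155,100,60),("drv mid bot",155,520,60),("slotS floor L",488,22,56),("slotS floor R",537,22,56)]:
    p(n,w(x,y,z))
# held roller tip: scene & wrist
Wn["extrinsics"]=np.load("w2.npy")
t=tri([(S,198-.4,176.75-.4),(Wn,379/1.5-.3,155/1.5-.3)]);print(t)
s=ctrl.sense();q=s["ee_rot"];M=Ro.from_quat(q[[1,2,3,0]]).as_matrix()
print("tip in tool",M.T@(t[0]-s["eef_pos"]))
o,d=ray(Wn,379/1.5-.3,155/1.5-.3);oo=M.T@(o-s["eef_pos"]);dd=M.T@d
for z in (153,155,157,159):print(z,oo+dd*(z-oo[2])/dd[2])
# body end rim, seen at (380,222..236)
o,d=ray(Wn,380/1.5-.3,228/1.5-.3);dd=M.T@d
for z in (153,155,157):print("end ctr",z,oo+dd*(z-oo[2])/dd[2])
```

```text
brk in -x [579.8  30.1  80. ]
brk in +x [630.7  29.5  80. ]
brk out -x [580.6  15.7  80. ]
brk out +x [631.5  15.1  80. ]
drv brk in -x [501.5  32.6  80. ]
drv in +x [540.7  32.5  80. ]
slotF top L [597.7  31.6  72. ]
slotF top R [607.7  31.6  72. ]
plate foot -x [489. 166.  12.]
plate foot +x [655.9 163.9  12. ]
base front -x [486.8  -2.6  12. ]
base front +x [654.6  -4.8  12. ]
drv mid top [522.5 147.2  60. ]
drv mid bot [521.8  47.5  60. ]
slotS floor L [602.4 164.4  56. ]
slotS floor R [614.2 164.4  56. ]
(array([ 492.31364072, -197.68639729,  117.85741779]), [array([ 0.2, -0. ]), array([0.2, 1.3])])
tip in tool [ 78.99557288   3.12171122 151.96724311]
153 [ 79.48091786   3.02423092 153.        ]
155 [ 79.43813195   3.0333844  155.        ]
157 [ 79.39534604   3.04253789 157.        ]
159 [ 79.35256013   3.05169137 159.        ]
end ctr 153 [ 59.01071677   3.26787104 153.        ]
end ctr 155 [ 58.64068058   3.28091952 155.        ]
end ctr 157 [ 58.2706444    3.29396799 157.        ]
```

Call:
drive_tool([
  [[0.05,0.1,0.25,0,0,0.02],[0.2,0.42,0.35,0,0,0.047],[0.395,0.84,0.4,0,0,0.094],[0.395,0.84,0.4,0,0,0.094]],
])

```text
time_s: 4.85
eef_pos: [486.2, -175.8, 308.9]
ee_rot: [-0.005, 0.847, 0.532, -0.002]
force: [0.0, -0.6, -2.6]
grip_width: 0.324
```

Call:
drive_tool([
  [[0.2,0.42,0.1,0,0,0.047],[0.395,0.84,0.15,0,0,0.094],[0.395,0.84,0.15,0,0,0.094]],
])

```text
time_s: 5.22
eef_pos: [526.2, -90.1, 323.0]
ee_rot: [-0.005, 0.804, 0.594, -0.002]
force: [-0.4, 0.0, -2.5]
grip_width: 0.328
```

Call:
drive_tool([
  [[0.2,0.42,0,0,0,0.047],[0.395,0.84,0,0,0,0.094],[0.395,0.84,0,0,0,0.094]],
])

```text
time_s: 5.6
eef_pos: [566.1, -5.0, 321.6]
ee_rot: [-0.006, 0.757, 0.653, -0.003]
force: [0.4, -0.2, -2.6]
grip_width: 0.328
```

Run:
```python
from h import *
s=ctrl.sense();print(s["time_s"],s["eef_pos"],s["ee_rot"],s["joints"],s["force"])
q=s["ee_rot"];print(2*np.degrees(np.arctan2(q[2],q[1])))
```

```text
5.6 [566.06716458  -5.01835985 321.63384484] [-0.00605146  0.75744122  0.65286651 -0.00339121] [-0.21605413  0.47908633  1.48189359  0.00197188  1.19436556 -0.06876197] [ 0.44940444 -0.15400814 -2.62160817]
81.5185261603555
```

```bash
cat >> h.py <<'E'
from scipy.spatial.transform import Rotation as Ro
def turn_to(yaw):
    s=ctrl.sense();q=s["ee_rot"];R=Ro.from_quat(q[[1,2,3,0]]);a=np.radians(yaw)
    x=np.array([np.cos(a),np.sin(a),0]);z=np.array([0,0,-1.]);T=Ro.from_matrix(np.c_[x,np.cross(z,x),z])
    return (T*R.inv()).as_rotvec()/(np.pi/2)
E
python3 -c "
from h import *
print(turn_to(89.3).round(4))"
```

```text
[-0.0024 -0.0085  0.0865]
```

Call:
drive_tool([
  [[0.2,0.4,0.04,-0.002,-0.008,0.045],[0.385,0.78,0.08,-0.002,-0.008,0.087],[0.385,0.78,0.08,-0.002,-0.008,0.087],[0.385,0.78,0.08,-0.002,-0.008,0.087]],
])

```text
time_s: 6.1
eef_pos: [604.4, 71.5, 328.8]
ee_rot: [-0.001, 0.712, 0.702, -0.001]
force: [0.7, 0.3, -2.0]
grip_width: 0.324
```

Run:
```python
from h import *
s=ctrl.sense();print(s["time_s"],s["eef_pos"],s["ee_rot"],s["force"],s["wrist_torque"]);print(turn_to(89.3).round(4))
np.save("w3.npy",viewer.calibration("wrist")["extrinsics"])
im=viewer.capture("wrist");cv2.imwrite("pics/w3.png",im[:,:,::-1])
cv2.imwrite("pics/w3b.png",cv2.resize(im[:,:,::-1],None,fx=1.5,fy=1.5))
for n,p in (("scene",(260,60,160,150)),("side",(110,60,160,150))):
    im=viewer.capture(n);cv2.imwrite(f"pics/{n}3.png",im[:,:,::-1]); crop(f"pics/{n}3.png",f"pics/{n}3c.png",*p,4)
```

```text
6.1 [604.41561987  71.46852159 328.75476849] [-0.00098644  0.71188093  0.70229899 -0.00083851] [ 0.69574005  0.31504528 -2.03351485] [-0.0296382   0.05015857  0.04550613]
[-0.0001 -0.0016  0.0008]
```

View pics/w3b.png

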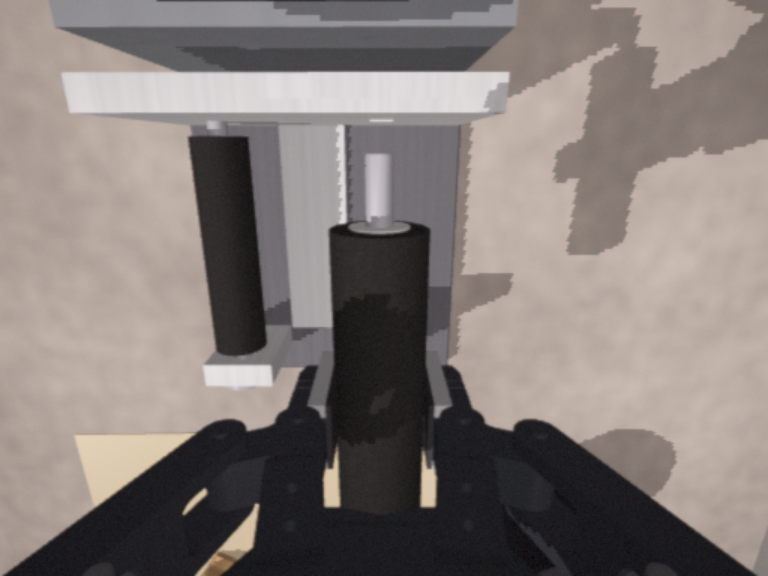

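View pics/scene3c.png

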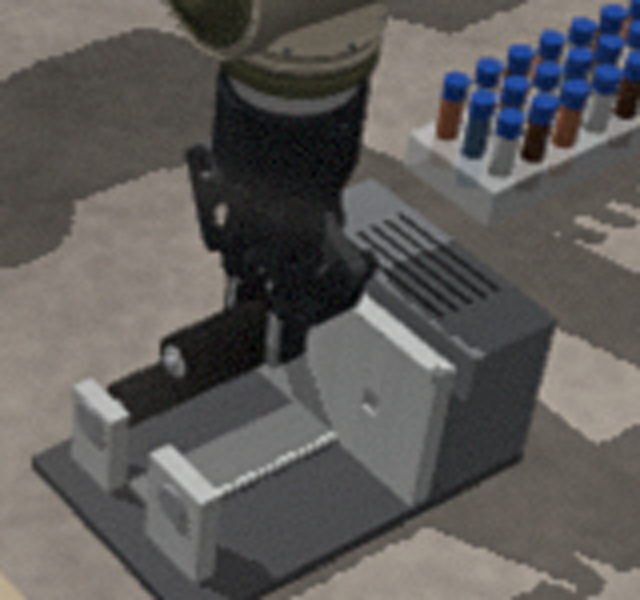

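View pics/side3c.png

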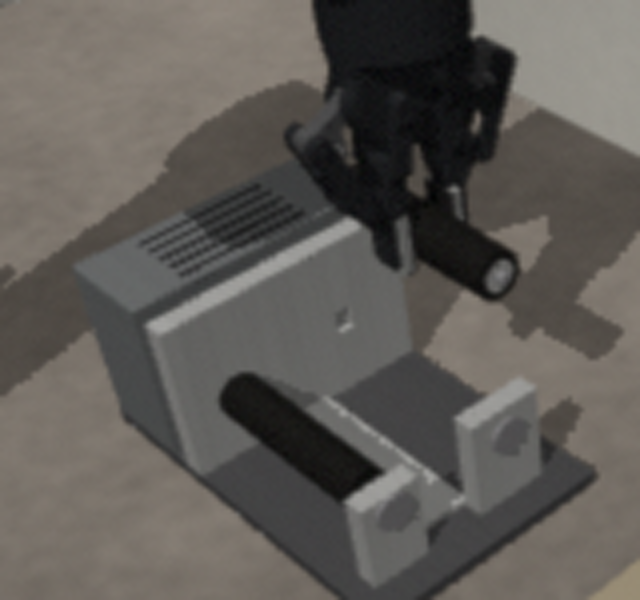

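Run:
```python
from h import *
crop("pics/w3.png","pics/w3p.png",30,40,320,70,2.5)
crop("pics/w3.png","pics/w3s.png",225,70,60,40,10)
```

```text
(no output)
```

View pics/w3p.png

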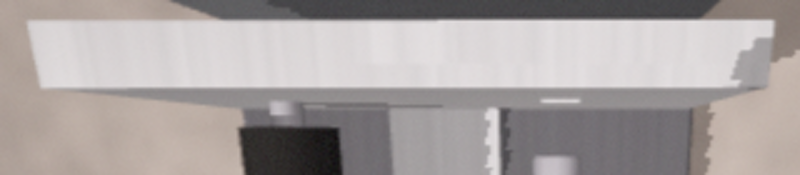

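View pics/w3s.png

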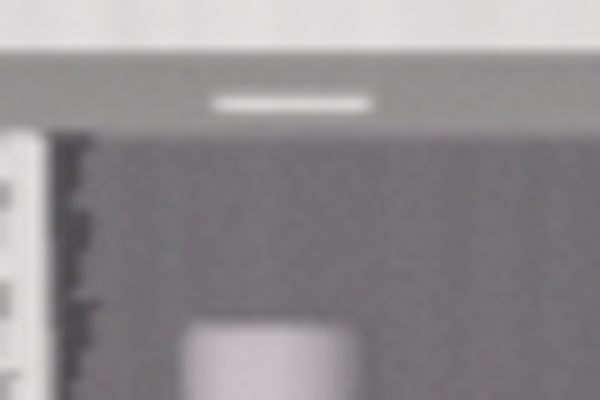

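Run:
```python
from h import *
c=dict(viewer.calibration("wrist"));c["extrinsics"]=np.load("w3.npy");E=c["extrinsics"];print(E)
s=ctrl.sense()
dep=lambda p:-(E[:3,:3].T@(p-E[:3,3]))[2]
def pr(n,p):print(n,np.round(p,1),"depth",round(dep(p)))
pr("slotS floor",onz(c,254.05,81,56))
pr("pin tip",onz(c,251.95,102,s["eef_pos"][2]-155))
f=lambda x,y:((x+.5)/2.5-.5+30,(y+.5)/2.5-.5+40)
for n,x,y,z in(("plate in -x",42,88,120),("plate in +x",767,88,120),("plate out -x",28,21,120),("plate out +x",773,21,120),("foot -x",243,107,12),("foot +x",692,107,12)):pr(n,onz(c,*f(x,y),z))
f=lambda x,y:((x+.5)/1.5-.5,(y+.5)/1.5-.5)
for n,x,y,z in(("drv top",219,137,60),("drv bot",240,345,60),("drvbrk in L",206,366,80),("in R",274,366,80),("out L",206,385,80),("out R",272,385,80)):pr(n,onz(c,*f(x,y),z))
# fixed end in scene & side
S=viewer.calibration("scene");D=viewer.calibration("side")
g=lambda x,y,a,b:((x+.5)/4-.5+a,(y+.5)/4-.5+b)
print("fixed pin",tri([(S,*g(172,360,260,60)),(D,*g(501,277,110,60))]))
print("slotS",tri([(S,*g(371,401,260,60)),(D,*g(345,321,110,60))]))
print("brk out -x",tri([(S,*g(148,460,260,60)),(D,*g(464,428,110,60))]))
print("brk out +x",tri([(S,*g(197,510,260,60)),(D,*g(539,391,110,60))]))
print("brk in +x?",tri([(S,*g(219,494,260,60)),(D,*g(528,378,110,60))]))
```

```text
[[ 9.99872133e-01  1.39139945e-02  7.88155461e-03  6.07612785e+02]
 [-1.56861553e-02  9.49204693e-01  3.14268031e-01  1.52496435e+02]
 [-3.10848497e-03 -3.14351478e-01  9.49301578e-01  2.97743597e+02]
 [ 0.00000000e+00  0.00000000e+00  0.00000000e+00  1.00000000e+00]]
slotS floor [608.  164.3  56. ] depth 226
pin tip [606.9 150.5 174.4] depth 118
plate in -x [488.1 166.4 120. ] depth 165
plate in +x [655.4 163.7 120. ] depth 165
plate out -x [488.4 180.3 120. ] depth 161
plate out +x [655.7 177.6 120. ] depth 160
foot -x [489.3 167.   12. ] depth 268
foot +x [657.  164.3  12. ] depth 267
drv top [523. 158.  60.] depth 225
drv bot [519.9  38.1  60. ] depth 262
drvbrk in L [506.3  34.8  80. ] depth 244
in R [545.1  34.3  80. ] depth 244
out L [504.6  22.5  80. ] depth 248
out R [542.8  22.   80. ] depth 248
fixed pin (array([603.12508456,   6.06963398, 176.42307241]), [array([ 0.1, -0.2]), array([0.2, 0.2])])
slotS (array([606.47117597, 162.38251724,  66.09279356]), [array([ 0.1, -0.1]), array([0.1, 0.1])])
brk out -x (array([578.69911277,  16.04785467,  79.34179773]), [array([ 1.1, -1.5]), array([1.4, 1.5])])
brk out +x (array([629.44349334,  10.88502721,  80.43138389]), [array([ 0.4, -0.5]), array([0.4, 0.5])])
brk in +x? (array([630.83352408,  23.4221739 ,  84.51704348]), [array([-0.3,  0.4]), array([-0.3, -0.3])])
```

Slot bright floor at (381,120) in the wrist picture lines up within ~1 mm of the pin at (378,155); y gap to the plate is ~10–13 mm. Yaw estimate -0.9° from several features. Lowering to axis height ~98 mm, above the bracket and short of the plate.

Call:
drive_tool([
  [[0.005,0,-0.2,0,-0.001,-0.001],[0.009,0,-0.45,0,-0.002,-0.002],[0.009,0,-0.65,0,-0.002,-0.002],[0.009,0,-0.75,0,-0.002,-0.002],[0.009,0,-0.75,0,-0.002,-0.002]],
])

```text
time_s: 6.88
eef_pos: [605.3, 71.2, 254.2]
ee_rot: [0.0, 0.713, 0.701, 0.0]
force: [-0.7, 0.2, -1.7]
grip_width: 0.323
```

Run:
```python
from h import *
s=ctrl.sense();print(s["time_s"],s["eef_pos"],s["ee_rot"],s["force"],s["wrist_torque"]);print(turn_to(89.1).round(4))
np.save("w4.npy",viewer.calibration("wrist")["extrinsics"])
im=viewer.capture("wrist");cv2.imwrite("pics/w4.png",im[:,:,::-1]);crop("pics/w4.png","pics/w4c.png",200,40,130,110,6)
for n,p in (("scene",(260,80,160,130)),("side",(110,80,160,130))):
    im=viewer.capture(n);cv2.imwrite(f"pics/{n}4.png",im[:,:,::-1]); crop(f"pics/{n}4.png",f"pics/{n}4c.png",*p,4.5)
```

```text
6.875 [605.26075689  71.15417897 254.200676  ] [1.40447645e-04 7.13222637e-01 7.00937378e-01 4.93536466e-04] [-0.67238137  0.15115274 -1.68792234] [-0.00656167 -0.06696808 -0.03054526]
[-0.0003  0.0006  0.0011]
```

View pics/w4c.png

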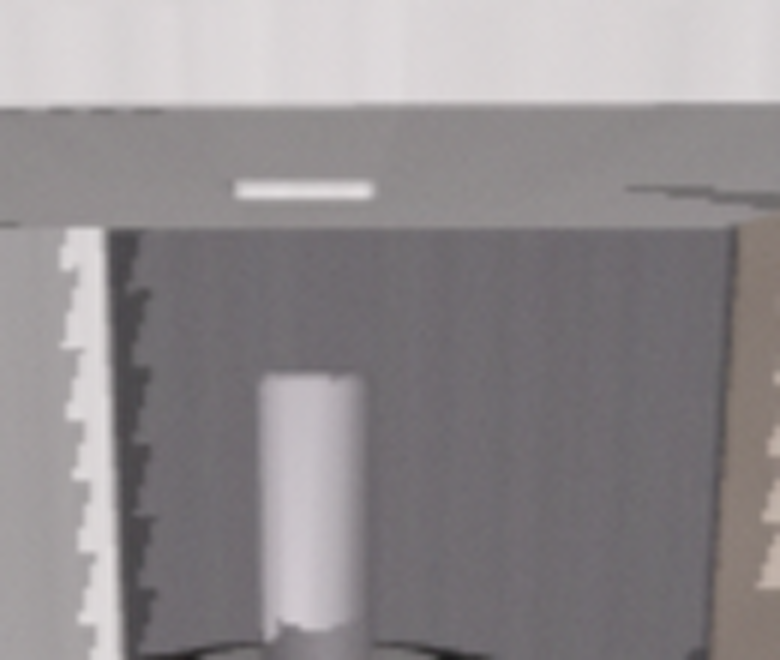

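View pics/scene4c.png

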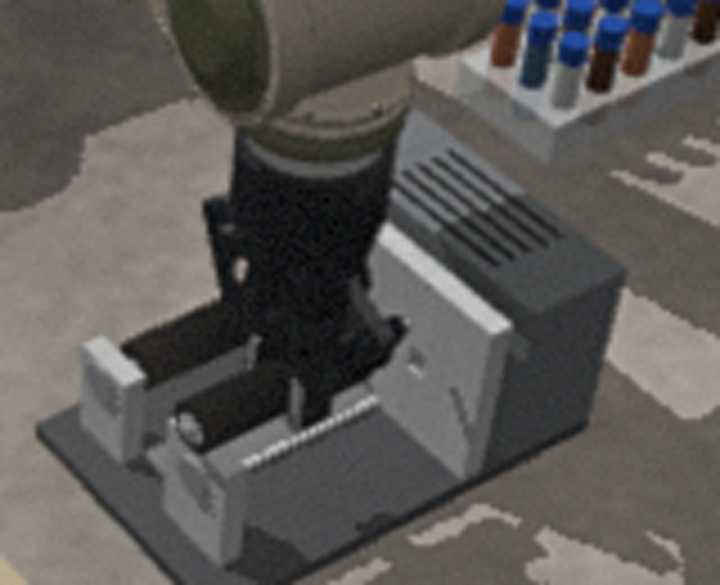

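View pics/side4c.png

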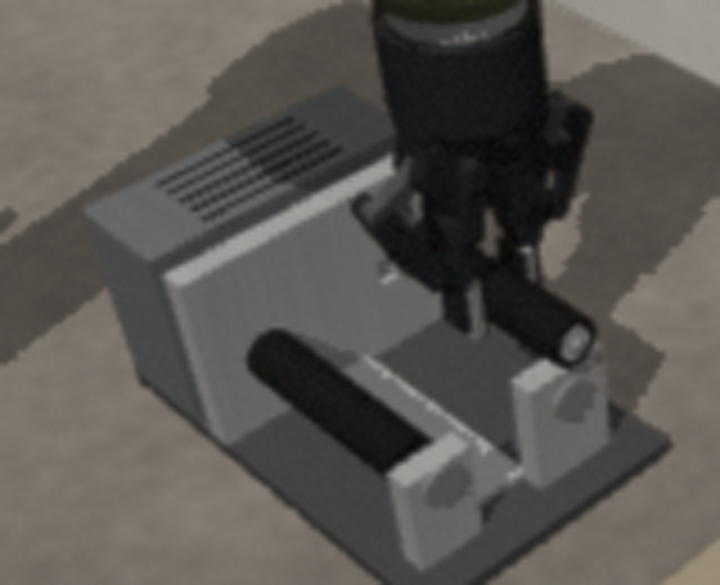

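Run:
```python
from h import *
crop("pics/scene4.png","pics/s4z.png",290,160,40,35,16)
crop("pics/side4.png","pics/d4z.png",215,140,40,45,14)
```

```text
(no output)
```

View pics/s4z.png

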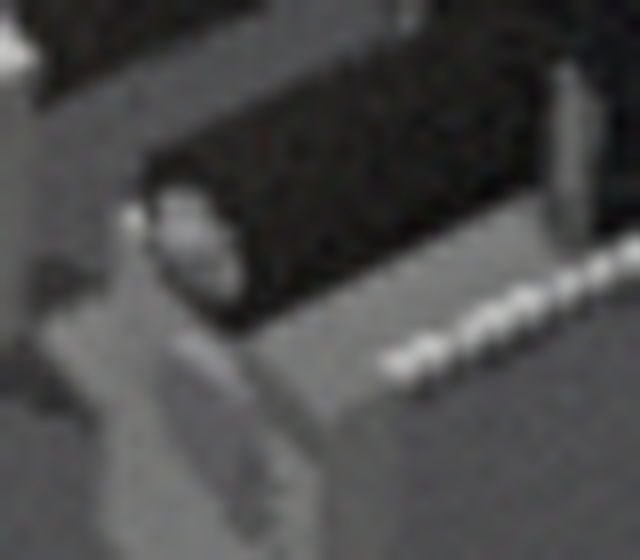

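View pics/d4z.png

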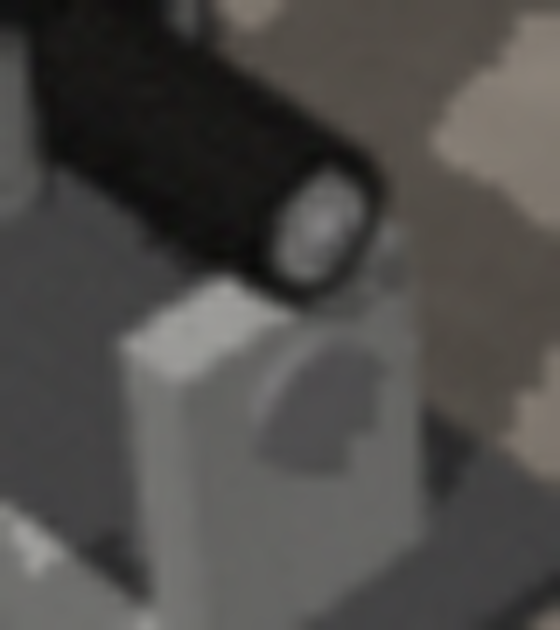

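Run:
```python
from h import *
S=viewer.calibration("scene");D=viewer.calibration("side")
a=lambda x,y:((x+.5)/16-.5+290,(y+.5)/16-.5+160)
b=lambda x,y:((x+.5)/14-.5+215,(y+.5)/14-.5+140)
# end-face disc centre, boss on bracket outer face centre
print("end",tri([(S,*a(200,243)),(D,*b(318,228))]))
print("brk out -x",tri([(S,*a(115,232)),(D,*b(180,382))]))
print("brk out +x",tri([(S,*a(325,465)),(D,*b(415,255))]))
```

```text
end (array([605.52024736,   7.84127524, 101.83130601]), [array([ 0.3, -0.4]), array([0.3, 0.4])])
brk out -x (array([580.11942577,  13.67091473,  81.33857072]), [array([ 0.6, -0.8]), array([0.7, 0.8])])
brk out +x (array([631.18069064,  13.03998763,  76.46648289]), [array([ 0.5, -0.7]), array([0.6, 0.7])])
```

Everything lines up: fixed-end disc x=605.5 against bracket centre 605.6; slot within ~0.6 mm of the pin. Now feeling for the tall plate.

Call:
drive_tool([
  [[-0.002,0.03,0,0,0.001,0.001],[-0.002,0.06,0,0,0.001,0.001],[-0.002,0.08,0,0,0.001,0.001],[-0.002,0.08,0,0,0.001,0.001]],
])

```text
time_s: 7.52
eef_pos: [605.3, 79.7, 255.4]
ee_rot: [0.0, 0.712, 0.702, 0.001]
force: [0.4, 0.0, -2.0]
grip_width: 0.326
```

Call:
drive_tool([
  [[0,0.015,0,0,0,0],[0,0.03,0,0,0,0],[0,0.045,0,0,0,0],[0,0.045,0,0,0,0]],
])

```text
time_s: 8.02
eef_pos: [605.3, 84.3, 255.3]
ee_rot: [0.0, 0.712, 0.702, 0.001]
force: [-0.7, 0.1, -2.4]
grip_width: 0.326
```

Call:
drive_tool([
  [[0,0.01,0,0,0,0],[0,0.02,0,0,0,0],[0,0.02,0,0,0,0]],
])

```text
time_s: 8.4
eef_pos: [605.3, 86.1, 255.3]
ee_rot: [0.001, 0.712, 0.702, 0.001]
force: [-0.0, -1.4, -1.6]
grip_width: 0.327
```

Call:
drive_tool([
  [[0,0.01,0,0,0,0],[0,0.02,0,0,0,0],[0,0.02,0,0,0,0]],
])

```text
time_s: 8.78
eef_pos: [605.3, 88.0, 255.4]
ee_rot: [0.001, 0.712, 0.702, 0.0]
force: [0.1, -4.5, -1.9]
grip_width: 0.322
```

Call:
drive_tool([
  [[0,0.015,0,0,0,0],[0,0.03,0,0,0,0],[0,0.045,0,0,0,0],[0,0.06,0,0,0,0],[0,0.06,0,0,0,0],[0,0.06,0,0,0,0]],
])

```text
time_s: 9.52
eef_pos: [605.4, 93.4, 255.4]
ee_rot: [0.001, 0.712, 0.702, -0.0]
force: [0.0, -7.7, -1.6]
grip_width: 0.326
```

Call:
drive_tool([
  [[0,0.01,0,0,0,0],[0,0.02,0,0,0,0],[0,0.02,0,0,0,0]],
])

```text
time_s: 9.9
eef_pos: [605.4, 94.8, 255.4]
ee_rot: [0.002, 0.712, 0.702, -0.001]
force: [-0.2, -9.0, -2.8]
grip_width: 0.326
```

Call:
drive_tool([
  [[0,0.01,0,0,0,0],[0,0.02,0,0,0,0],[0,0.03,0,0,0,0],[0,0.03,0,0,0,0],[0,0.03,0,0,0,0]],
])

```text
time_s: 10.52
eef_pos: [605.5, 96.8, 255.5]
ee_rot: [0.002, 0.712, 0.702, -0.002]
force: [-1.7, -11.0, -1.0]
grip_width: 0.329
```

Run:
```python
from h import *
for i in range(3):
    s=ctrl.sense();print(s["time_s"],s["eef_pos"],s["ee_rot"],s["force"],s["wrist_torque"])
    im=viewer.capture("wrist")
print(turn_to(89.1).round(4))
cv2.imwrite("pics/w5.png",im[:,:,::-1]);crop("pics/w5.png","pics/w5c.png",200,40,130,110,6)
for n,p in (("scene",(285,150,50,45)),("side",(200,125,60,60))):
    im=viewer.capture(n);cv2.imwrite(f"pics/{n}5.png",im[:,:,::-1]); crop(f"pics/{n}5.png",f"pics/{n}5c.png",*p,9)
s=ctrl.sense();print(s["force"],s["eef_pos"])
```

```text
10.525 [605.52149957  96.84880329 255.45839387] [ 0.00245781  0.71240617  0.70176106 -0.00168011] [ -1.71828278 -11.03071147  -0.96756564] [-1.67379581  0.19534676  0.0429975 ]
10.575 [605.51412881  96.8471599  255.44089239] [ 0.00243855  0.71241213  0.70175504 -0.00169418] [ -2.51115441 -10.84221248  -0.62557909] [-1.64355111  0.2272042   0.0614035 ]
10.625 [605.5291605   96.84408882 255.45486964] [ 0.00245328  0.71240822  0.70175902 -0.00166996] [ -1.1624057  -11.1971181   -1.76209306] [-1.65297355  0.12843243  0.04903051]
[ 0.0037  0.0007 -0.0004]
[ -1.36074279 -10.47381769  -1.87735123] [605.5173123   96.84348122 255.43853806]
```

View pics/w5c.png

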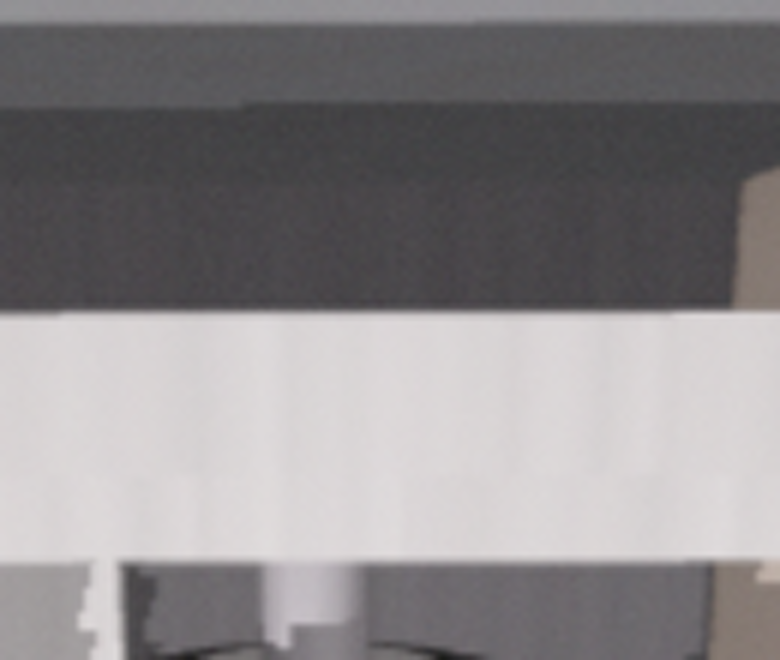

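View pics/scene5c.png

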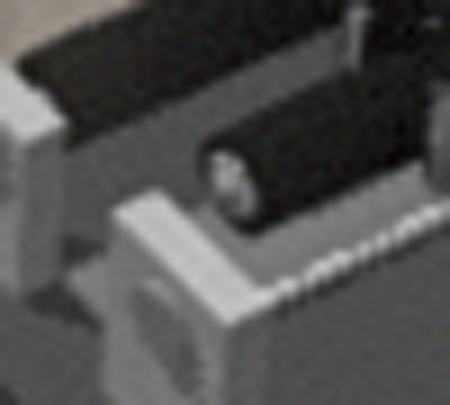

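View pics/side5c.png

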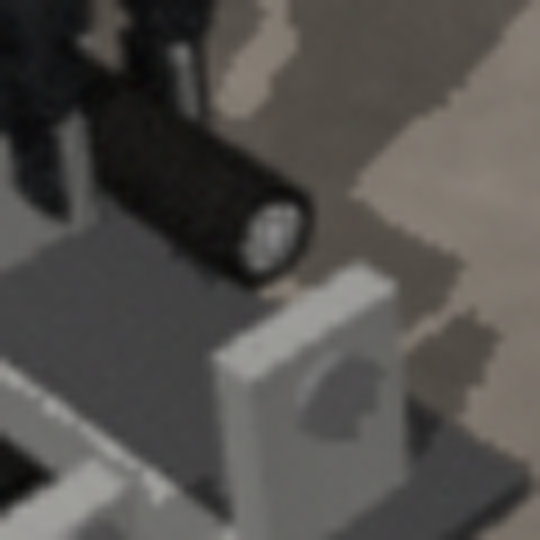

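Call:
drive_tool([
  [[0,0.005,0,0.002,0,0],[0,0.012,0,0.004,0,0],[0,0.018,0,0.005,0,0],[0,0.018,0,0.005,0,0],[0,0.018,0,0.005,0,0]],
])

```text
time_s: 11.4
eef_pos: [605.6, 97.5, 255.4]
ee_rot: [0.0, 0.712, 0.702, -0.0]
force: [-1.0, -11.9, -1.9]
grip_width: 0.323
```

Run:
```python
from h import *
s=ctrl.sense();print(s["time_s"],s["eef_pos"],s["ee_rot"],s["force"],s["wrist_torque"])
print(turn_to(89.1).round(4))
```

```text
11.4 [605.59615604  97.5223416  255.38064573] [ 4.48595124e-04  7.12476065e-01  7.01696269e-01 -4.18018937e-05] [ -0.96782156 -11.88045273  -1.89831287] [-1.89600117  0.13249335  0.01530066]
[ 0.0004  0.0004 -0.0003]
```

Call:
drive_tool([
  [[0,0.008,0,0.001,0,0],[0,0.016,0,0.001,0,0],[0,0.018,0,0.002,0,0],[0,0.018,0,0.002,0,0],[0,0.018,0,0.002,0,0]],
])

```text
time_s: 12.02
eef_pos: [605.7, 98.1, 255.3]
ee_rot: [0.0, 0.713, 0.702, -0.0]
force: [-1.0, -12.9, -1.7]
grip_width: 0.329
```

Run:
```python
from h import *
for i in range(3):
    s=ctrl.sense();print(s["time_s"],s["eef_pos"],s["ee_rot"],s["force"],s["wrist_torque"])
    im=viewer.capture("scene")
print(turn_to(89.1).round(4))
cv2.imwrite("pics/scene6.png",im[:,:,::-1]);crop("pics/scene6.png","pics/scene6c.png",285,150,60,45,12)
im=viewer.capture("side");cv2.imwrite("pics/side6.png",im[:,:,::-1]);crop("pics/side6.png","pics/side6c.png",200,125,60,50,12)
```

```text
12.025 [605.68543736  98.10510983 255.29956925] [ 1.28017296e-04  7.12536812e-01  7.01634702e-01 -1.39967274e-04] [ -1.0247957  -12.94298271  -1.72687153] [-2.00497813  0.14222661  0.04185721]
12.075 [605.68347912  98.11168785 255.32953372] [ 1.63139169e-04  7.12530462e-01  7.01641147e-01 -1.23772791e-04] [ -2.10526695 -12.82871398  -2.65871202] [-1.98818085  0.17101842  0.0745832 ]
12.125 [605.69031738  98.11074816 255.35567978] [ 1.60078790e-04  7.12543886e-01  7.01627517e-01 -1.13204230e-04] [ -0.9763277  -13.37995675  -1.72737675] [-1.98864717  0.18040646  0.0961614 ]
[ 0.0002  0.0001 -0.0002]
```

View pics/scene6c.png

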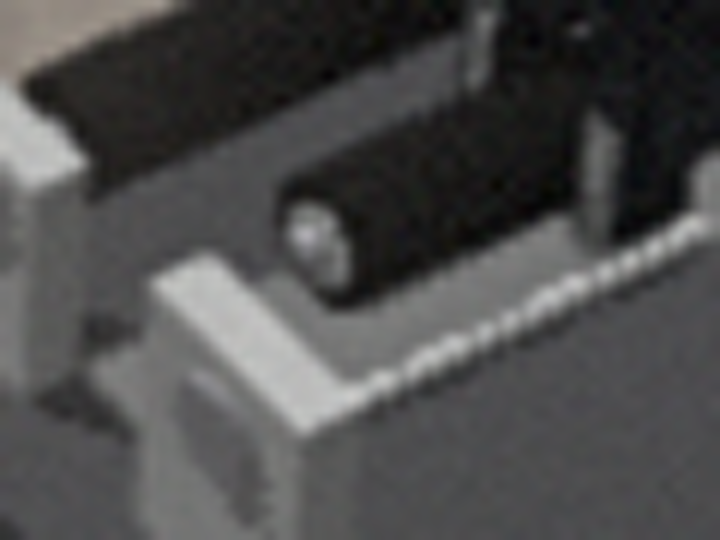

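View pics/side6c.png

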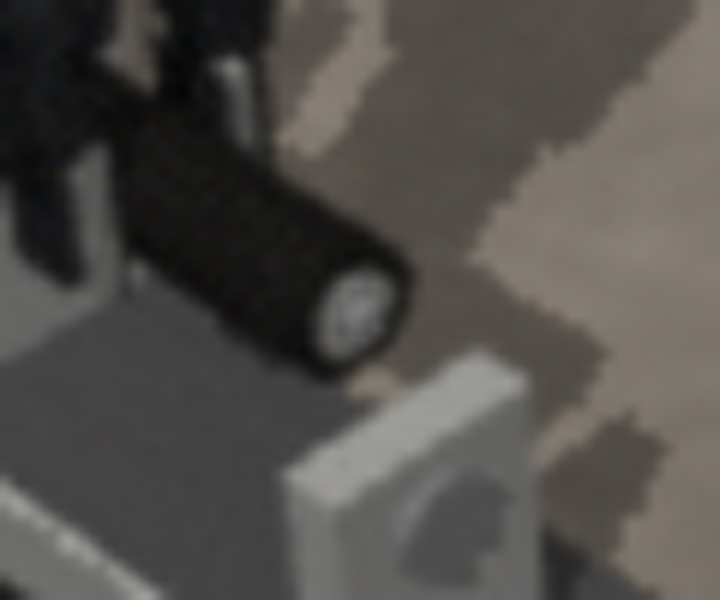

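Force ≈13 N → pushed in 12.2 mm, so the fixed pin should clear the bracket by ~1.2 mm; pictures show the end above and inside the bracket. Lowering in stages.

Call:
drive_tool([
  [[-0.002,0,-0.02,0,0,0],[-0.004,0,-0.05,0,0,0],[-0.005,0,-0.08,0,0,0],[-0.005,0,-0.11,0,0,0],[-0.005,0,-0.11,0,0,0]],
])

```text
time_s: 12.85
eef_pos: [605.5, 97.0, 244.7]
ee_rot: [0.001, 0.713, 0.701, -0.0]
force: [0.5, -11.5, 0.3]
grip_width: 0.324
```

```bash
cat > st.py <<'E'
from h import *
s=ctrl.sense();print(s["time_s"],s["eef_pos"].round(2),s["force"].round(2),s["wrist_torque"].round(2),s["grip_width"],"axis z",s["eef_pos"][2]-155.5);print(turn_to(89.1).round(4))
E
python3 st.py
```

```text
12.85 [605.54  97.04 244.69] [  0.46 -11.47   0.35] [-1.61 -0.02  0.01] 0.3236515365094431 axis z 89.1882612224075
[0.0016 0.0008 0.0002]
```

Call:
drive_tool([
  [[-0.002,0.012,0,0.002,0,0],[-0.003,0.024,0,0.003,0,0],[-0.003,0.026,0,0.004,0,0],[-0.003,0.026,0,0.004,0,0]],
])

```text
time_s: 13.35
eef_pos: [605.5, 98.3, 244.9]
ee_rot: [0.0, 0.713, 0.701, 0.001]
force: [0.3, -13.5, -0.6]
grip_width: 0.328
```

```bash
python3 st.py
```

```text
13.35 [605.49  98.35 244.93] [  0.28 -13.53  -0.58] [-1.98  0.11  0.03] 0.3283424479878758 axis z 89.42589282746701
[-0.0006  0.0011  0.0004]
```

Call:
drive_tool([
  [[-0.002,0.013,-0.02,0.001,0.001,0],[-0.003,0.013,-0.04,0.001,0.001,0],[-0.003,0.013,-0.06,0.001,0.001,0],[-0.003,0.013,-0.08,0.001,0.001,0]],
])

```text
time_s: 13.85
eef_pos: [605.6, 98.4, 237.6]
ee_rot: [0.001, 0.713, 0.701, 0.001]
force: [-0.6, -13.8, 1.3]
grip_width: 0.325
```

```bash
python3 st.py
```

```text
13.85 [605.64  98.4  237.64] [ -0.55 -13.85   1.26] [-1.84  0.04 -0.04] 0.32466122330532426 axis z 82.14124525679898
[0.     0.0012 0.0007]
```

Call:
drive_tool([
  [[-0.003,0.01,-0.02,0.001,0.001,0],[-0.005,0.01,-0.04,0.001,0.001,0],[-0.005,0.01,-0.06,0.001,0.001,0],[-0.005,0.01,-0.07,0.001,0.001,0]],
])

```text
time_s: 14.35
eef_pos: [605.6, 98.2, 231.2]
ee_rot: [0.001, 0.713, 0.701, 0.0]
force: [-0.4, -12.5, 2.0]
grip_width: 0.328
```

```bash
python3 st.py
python3 - <<'E'
from h import *
im=viewer.capture("scene");cv2.imwrite("pics/scene7.png",im[:,:,::-1]);crop("pics/scene7.png","pics/scene7c.png",285,150,60,45,12)
im=viewer.capture("side");cv2.imwrite("pics/side7.png",im[:,:,::-1]);crop("pics/side7.png","pics/side7c.png",190,125,70,50,11)
E
```

```text
14.35 [605.57  98.17 231.23] [ -0.43 -12.55   1.96] [-1.73 -0.02  0.01] 0.32848481683655884 axis z 75.72991937449115
[0.0005 0.0012 0.001 ]
```

View pics/scene7c.png

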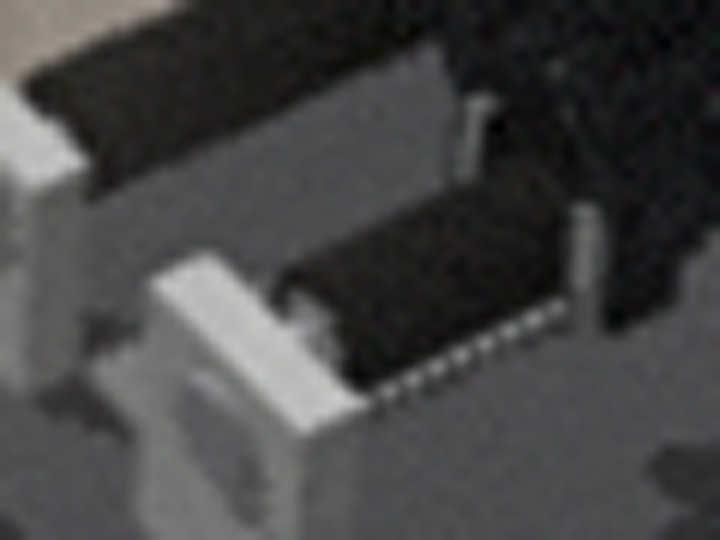

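View pics/side7c.png

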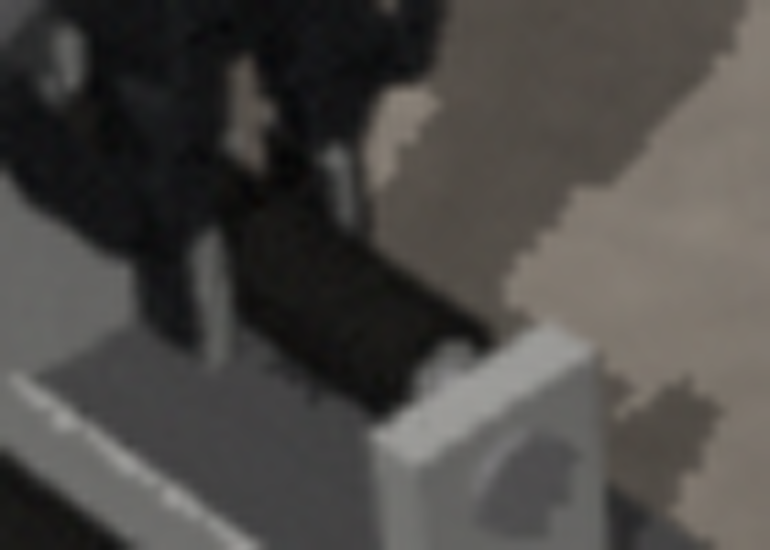

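Call:
drive_tool([
  [[-0.004,0.011,-0.02,0.001,0.001,0],[-0.008,0.011,-0.04,0.001,0.001,0],[-0.008,0.011,-0.055,0.001,0.001,0],[-0.008,0.011,-0.06,0.001,0.001,0]],
])

```text
time_s: 14.95
eef_pos: [605.2, 98.1, 225.8]
ee_rot: [0.001, 0.713, 0.701, 0.0]
force: [-0.1, -12.5, 1.1]
grip_width: 0.326
```

```bash
python3 st.py
```

```text
14.95 [605.19  98.11 225.78] [ -0.11 -12.48   1.11] [-1.66  0.04 -0.05] 0.32567825129354155 axis z 70.27945640648551
[0.0009 0.0011 0.0013]
```

Call:
drive_tool([
  [[0,0.011,-0.015,0.001,0.001,0.001],[0,0.011,-0.03,0.001,0.001,0.001],[0,0.011,-0.035,0.001,0.001,0.001]],
])

```text
time_s: 15.32
eef_pos: [605.5, 98.5, 222.7]
ee_rot: [0.001, 0.713, 0.701, 0.0]
force: [0.3, -8.7, 0.5]
grip_width: 0.325
```

```bash
python3 st.py
```

```text
15.325 [605.52  98.49 222.74] [ 0.31 -8.74  0.5 ] [-1.16  0.01 -0.01] 0.32482205162422256 axis z 67.24184109942271
[0.0007 0.001  0.0007]
```

Force dropped 12.5→8.7 N: the sprung pin has snapped 5 mm into its slot. Lower to mid-slot, then let it spring back toward the bracket.

Call:
drive_tool([
  [[0,0.005,-0.015,0.001,0.001,0.001],[0,0.005,-0.03,0.001,0.001,0.001],[0,0.005,-0.033,0.001,0.001,0.001],[0,0.005,-0.033,0.001,0.001,0.001]],
])

```text
time_s: 15.82
eef_pos: [605.8, 98.4, 219.9]
ee_rot: [0.001, 0.713, 0.702, 0.0]
force: [0.1, -8.0, 0.6]
grip_width: 0.329
```

```bash
python3 st.py
```

```text
15.825 [605.81  98.38 219.88] [ 0.1  -7.97  0.59] [-1.19  0.02  0.01] 0.32883156684981746 axis z 64.3816267016303
[ 0.0004  0.0006 -0.0002]
```

Call:
drive_tool([
  [[-0.003,-0.01,0,0,0,0],[-0.004,-0.02,0,0,0,0],[-0.004,-0.03,0,0,0,0],[-0.004,-0.03,0,0,0,0]],
])

```text
time_s: 16.32
eef_pos: [605.6, 95.1, 220.2]
ee_rot: [0.001, 0.713, 0.702, 0.0]
force: [0.0, -6.1, -0.6]
grip_width: 0.328
```

```bash
python3 st.py
```

```text
16.325 [605.6   95.1  220.17] [ 0.01 -6.09 -0.57] [-0.77 -0.01 -0.03] 0.3282104529424096 axis z 64.67168336383739
[0.0007 0.0012 0.    ]
```

Call:
drive_tool([
  [[0,-0.008,0,0,0,0],[0,-0.016,0,0,0,0],[0,-0.018,0,0,0,0],[0,-0.018,0,0,0,0]],
])

```text
time_s: 16.82
eef_pos: [605.6, 93.3, 220.3]
ee_rot: [0.001, 0.713, 0.701, 0.0]
force: [-0.2, -4.1, -0.6]
grip_width: 0.324
```

```bash
python3 st.py
```

```text
16.825 [605.64  93.31 220.26] [-0.2  -4.08 -0.6 ] [-0.62  0.05  0.03] 0.324021521663564 axis z 64.76334006018817
[0.0007 0.0013 0.0001]
```

Call:
drive_tool([
  [[0,0,-0.012,0,0,0],[0,0,-0.025,0,0,0],[0,0,-0.034,0,0,0],[0,0,-0.034,0,0,0]],
])

```text
time_s: 17.32
eef_pos: [605.6, 93.4, 216.8]
ee_rot: [0.001, 0.713, 0.702, 0.0]
force: [-0.2, -3.7, -0.9]
grip_width: 0.32
```

```bash
python3 st.py
```

```text
17.325 [605.63  93.36 216.77] [-0.21 -3.7  -0.91] [-0.61 -0.04  0.02] 0.3198167292109962 axis z 61.26693766243639
[0.0007 0.0013 0.    ]
```

Call:
drive_tool([
  [[0,-0.004,-0.004,0,0,0],[0,-0.008,-0.008,0,0,0],[0,-0.01,-0.008,0,0,0]],
])

```text
time_s: 17.7
eef_pos: [605.6, 92.4, 215.9]
ee_rot: [0.001, 0.713, 0.701, 0.0]
force: [-0.4, -3.0, -1.5]
grip_width: 0.329
```

```bash
python3 st.py
```

```text
17.7 [605.63  92.37 215.92] [-0.42 -2.96 -1.47] [-0.49  0.01 -0.01] 0.3291451133237252 axis z 60.4193303034107
[0.0006 0.0012 0.0001]
```

Call:
drive_tool([
  [[0,-0.003,-0.004,0,0,0],[0,-0.005,-0.007,0,0,0],[0,-0.005,-0.007,0,0,0]],
])

```text
time_s: 18.08
eef_pos: [605.7, 92.0, 215.6]
ee_rot: [0.001, 0.713, 0.702, 0.001]
force: [-1.5, -2.1, 4.6]
grip_width: 0.327
```

```bash
python3 st.py
```

```text
18.075 [605.68  91.97 215.63] [-1.5  -2.14  4.65] [-0.29  0.26  0.05] 0.3273100406790822 axis z 60.12890856367673
[ 0.0005  0.0016 -0.    ]
```

Call:
drive_tool([
  [[0,-0.004,0,0,0,0],[0,-0.008,0,0,0,0],[0,-0.008,0,0,0,0]],
])

```text
time_s: 18.45
eef_pos: [605.6, 91.5, 215.7]
ee_rot: [0.001, 0.713, 0.702, 0.001]
force: [-0.8, 1.8, 3.2]
grip_width: 0.323
```

```bash
python3 st.py
python3 - <<'E'
from h import *
im=viewer.capture("scene");cv2.imwrite("pics/scene8.png",im[:,:,::-1]);crop("pics/scene8.png","pics/scene8c.png",270,110,100,90,7)
im=viewer.capture("side");cv2.imwrite("pics/side8.png",im[:,:,::-1]);crop("pics/side8.png","pics/side8c.png",170,110,100,80,7)
im=viewer.capture("wrist");cv2.imwrite("pics/w8.png",im[:,:,::-1]);crop("pics/w8.png","pics/w8c.png",150,60,220,180,3.6)
E
```

```text
18.45 [605.64  91.5  215.68] [-0.75  1.8   3.18] [0.32 0.16 0.06] 0.32264128102210726 axis z 60.17646911616529
[ 0.0001  0.0017 -0.    ]
```

View pics/scene8c.png

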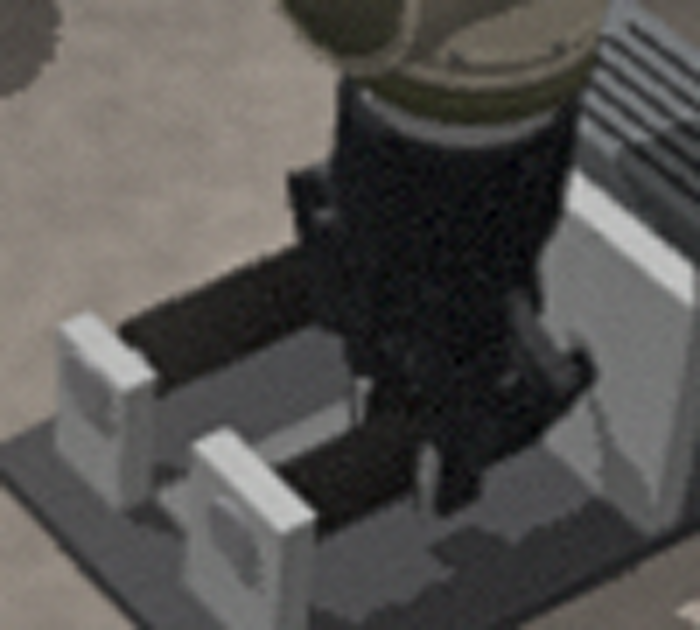

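View pics/side8c.png

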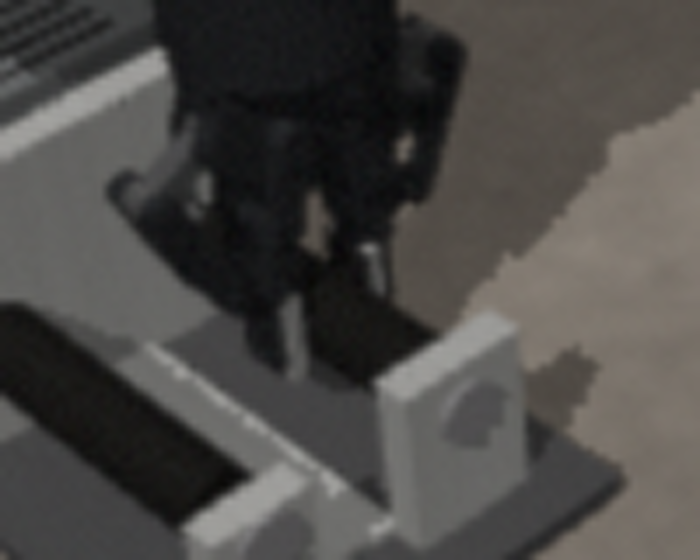

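View pics/w8c.png

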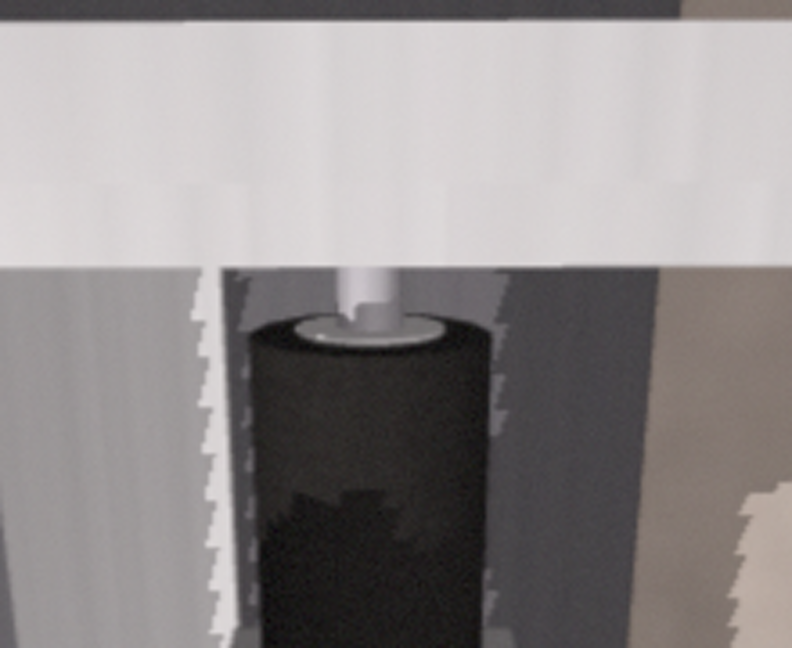

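Fy reversed (body end against bracket), Fz up ≈5.6 N balanced between pins at axis height 60.2 mm. Easing the grip and opening.

Call:
drive_tool([
  [[0,0,0,0,0,0],[0,0,0,0,0,0]],
], force=20)

```text
time_s: 18.85
eef_pos: [605.7, 91.5, 215.7]
ee_rot: [0.001, 0.713, 0.702, 0.001]
force: [-1.0, 1.1, 2.7]
grip_width: 0.324
```

Call:
drive_tool([
  [[0,0,0,0,0,0],[0,0,0,0,0,0],[0,0,0,0,0,0],[0,0,0,0,0,0],[0,0,0,0,0,0],[0,0,0,0,0,0]],
], fingers=0.5)

```text
time_s: 19.6
eef_pos: [605.7, 91.5, 215.7]
ee_rot: [0.001, 0.713, 0.702, 0.001]
force: [-0.0, 0.9, 0.4]
grip_width: 0.754
```

```bash
python3 st.py
python3 - <<'E'
from h import *
im=viewer.capture("wrist");cv2.imwrite("pics/w9.png",im[:,:,::-1]);cv2.imwrite("pics/w9b.png",cv2.resize(im[:,:,::-1],None,fx=1.5,fy=1.5))
E
```

```text
19.6 [605.66  91.52 215.69] [-0.    0.93  0.38] [-0.03 -0.02  0.01] 0.7538148203664942 axis z 60.18968312952259
[ 0.0001  0.0017 -0.0001]
```

View pics/w9b.png

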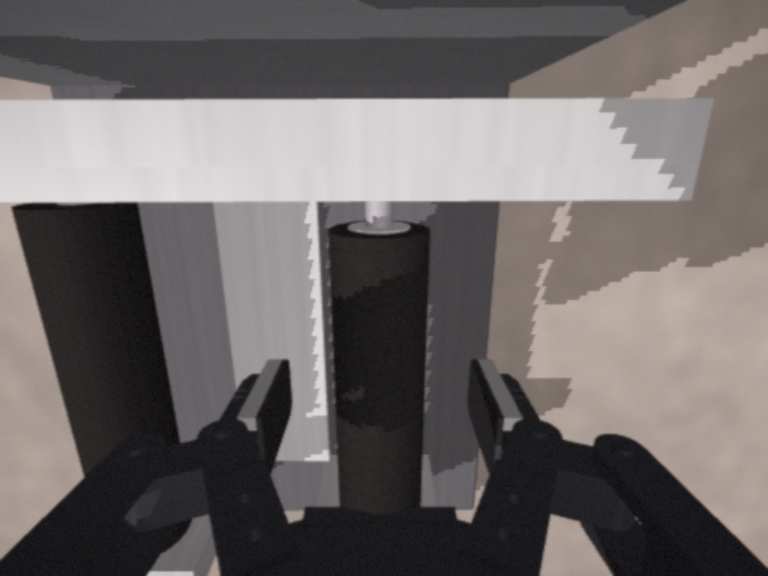

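Pads stand clear of the roller at (290,400) and (470,400), and force is near zero. Retracting straight up, then away for a check.

Call:
drive_tool([
  [[0,0,0.1,0,0,0],[0,0,0.3,0,0,0],[0,0,0.6,0,0,0],[0,0,0.9,0,0,0],[0,0,0.9,0,0,0]],
])

```text
time_s: 20.27
eef_pos: [605.9, 91.6, 308.7]
ee_rot: [0.003, 0.713, 0.702, 0.003]
force: [-0.1, 0.9, -0.6]
grip_width: 0.753
```

Call:
drive_tool([
  [[-0.1,-0.1,0.3,0,0,0],[-0.3,-0.2,0.6,0,0,0],[-0.4,-0.2,0.9,0,0,0],[-0.4,-0.2,0.9,0,0,0]],
])

```text
time_s: 20.78
eef_pos: [565.6, 71.6, 400.6]
ee_rot: [0.004, 0.713, 0.702, 0.004]
force: [0.4, 0.5, -0.6]
grip_width: 0.75
```

```bash
python3 st.py
python3 - <<'E'
from h import *
np.save("w10.npy",viewer.calibration("wrist")["extrinsics"])
im=viewer.capture("wrist");cv2.imwrite("pics/w10.png",im[:,:,::-1]);cv2.imwrite("pics/w10b.png",cv2.resize(im[:,:,::-1],None,fx=1.5,fy=1.5))
im=viewer.capture("scene");cv2.imwrite("pics/scene10.png",im[:,:,::-1]);crop("pics/scene10.png","pics/scene10c.png",260,100,150,112,5)
im=viewer.capture("side");cv2.imwrite("pics/side10.png",im[:,:,::-1]);crop("pics/side10.png","pics/side10c.png",120,90,150,130,4)
E
```

```text
20.775 [565.57  71.56 400.59] [ 0.43  0.52 -0.59] [0.03 0.   0.02] 0.7499941844331023 axis z 245.0885511304669
[ 0.0004  0.0073 -0.0001]
```

View pics/w10b.png

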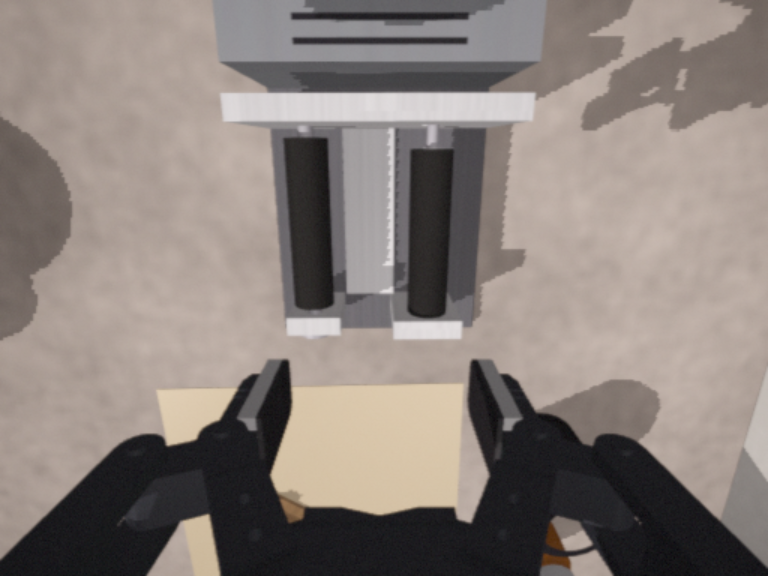

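View pics/scene10c.png

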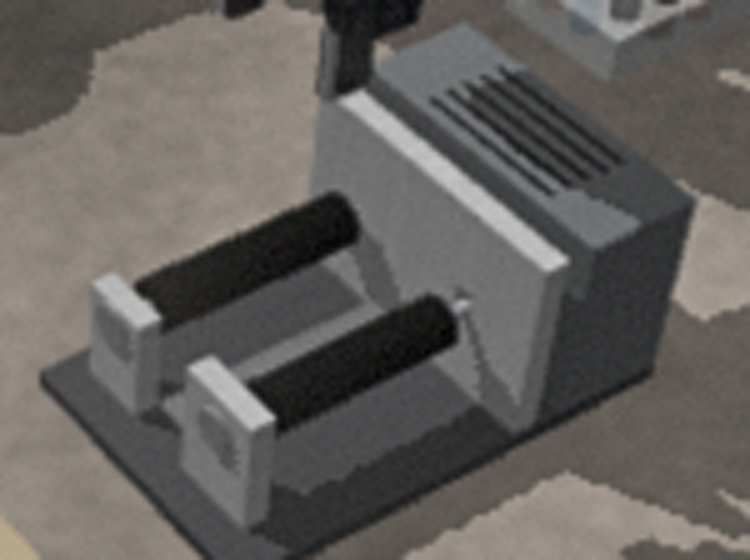

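View pics/side10c.png

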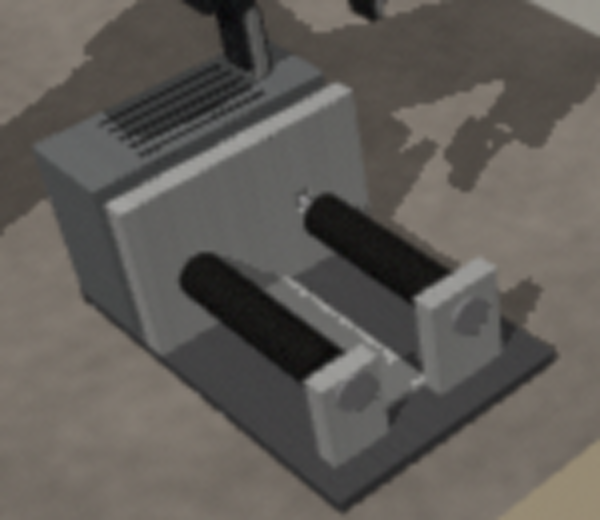

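Run:
```python
from h import *
crop("pics/scene10.png","pics/sz.png",335,150,30,25,20)
crop("pics/side10.png","pics/dz.png",185,130,30,25,20)
crop("pics/w10.png","pics/wz.png",255,70,65,160,4)
c=dict(viewer.calibration("wrist"));c["extrinsics"]=np.load("w10.npy")
im=cv2.imread("pics/w10.png");m=(im.max(2)<60)
```

```text
(no output)
```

View pics/sz.png

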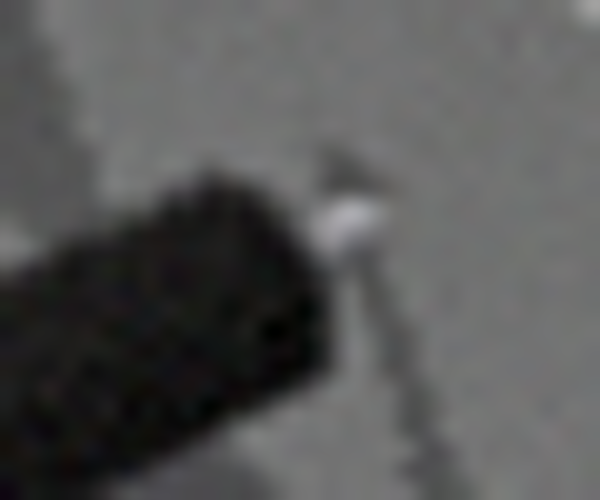

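View pics/dz.png

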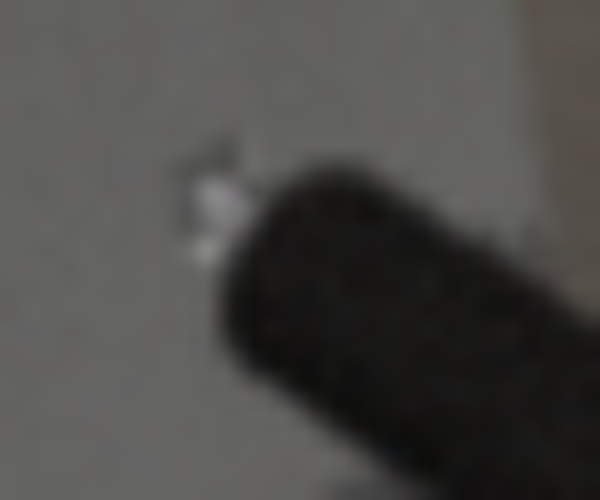

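View pics/wz.png

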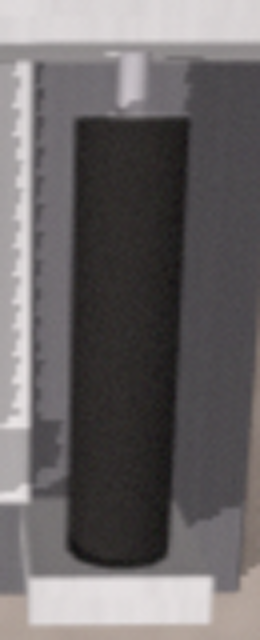

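Run:
```python
from h import *
c=dict(viewer.calibration("wrist"));c["extrinsics"]=np.load("w10.npy")
f=lambda x,y:((x+.5)/4-.5+255,(y+.5)/4-.5+70)
print("end rim",onz(c,*f(118,566),75),"brk inner",onz(c,*f(118,577),80),"brk outer",onz(c,*f(118,624),80))
print("other end +y rim top",onz(c,*f(133,117),75),"plate top inner",onz(c,*f(133,42),120),"slot floor?",onz(c,*f(112,55),56))
print("axis x +y end",onz(c,*f(133,130),75)[0],"-y end",onz(c,*f(118,540),75)[0])
```

```text
end rim [605.28527753  31.09829228  75.        ] brk inner [604.7300528   29.91060279  80.        ] brk outer [604.9676622   15.78257286  80.        ]
other end +y rim top [606.96879735 149.70168471  75.        ] plate top inner [600.91815562 164.67349063 120.        ] slot floor? [603.68223082 164.75860057  56.        ]
axis x +y end 607.0325433473714 -y end 605.1553002534487
```

```bash
python3 -c "
from rig import ctrl
print(ctrl.sense()['time_s'],ctrl.finish_job())"
```

```text
the job is handed in; nothing more can be done
20.925 None
```

The spare roller is in the tumbler beside the driven one. Both pins are in their recesses and down on the floors, and I let go and handed the job in at 20.9 s, well inside the 54 s limit.

**How it went in:**
- I gripped the roller at mid-length and pressed the sprung pin against the tall plate until the wrist read about 13 N, roughly 12 mm pushed in.
- While lowering the fixed pin inside the bracket, the force sagged to 11.5 N. I restored it before the pin reached the bracket top.
- The sprung pin then dropped into its slot, with the force falling from 12.5 to 8.7 N. I let the roller spring back and lowered it to the floors.

**Last checks:**
- **End against bracket:** just before release, the force along the roller reversed, so its end was bearing on the bracket face.
- **On the floors:** there was an upward push of about 5.6 N, roughly balanced between the two pins, with the axis at about 60.2 mm (60 expected).
- **Released clear:** the wrist force was near zero with the gripper open, and the roller stayed put when the arm backed away.
- **Pictures afterwards:** the sprung pin is visible in its slot with the opening clear above it. I saw nothing else on the bench move, but did not measure the other things again.

**One small disagreement:** the last wrist picture put the roller's end 1.2 mm off the bracket face instead of touching. The same picture measured the roller about 1.4 mm short and the gap to the tall plate at 15.0 mm, exactly as expected when home. I took it as measuring error and trusted the contact I felt.

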